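# Check the dial scale with loose weights from the open weight tray

## Task

Check the small dial scale: lift the open weight tray by its wooden handle and carry it level, with all the loose disc weights in it, from its rubber mat to the worktop right beside the scale, and set it down there. Stack every weight flat in one pile centred on the scale's pan, the larger discs below the smaller ones, and leave the pile and the scale untouched for three seconds so that the pointer can be read. Then put all the weights back in the tray, carry the tray level with them back to its mat and leave it standing squarely on the middle of the mat, without pushing the other things on the bench about.

Things in the scene. Friction and masses are not known exactly. Their poses are not given: they have to be found in the camera images.
- tray_handle (a point): The weight tray's handle: a flat wooden upright in the tray's middle, 14 mm thick (along x), 44 mm wide (along y), its top 70 mm over the tray's underside; a brass foot 22 x 52 mm reaches 11 mm up. The point lies inside it, at its centre, 50 mm over the tray's underside and 20 mm below its top; z up. Pinch it along x
- tray: The open tray: green-lined wood, 160 x 160 mm, floor 5 mm thick, low rim round it 5 mm thick, its top 10 mm over the underside; 0.3 kg. Origin: centre of its underside, axes as its handle's. The weights lie loose and flat on its floor, at first one near a corner each, about 42 mm from the handle in x and in y; they slide if it tips
- mat: Black rubber mat 176 x 176 x 3 mm, fixed to the worktop: the tray's place. Origin at the centre of its underside on the worktop, x and y along its sides. The tray starts on it
- pan_center (a point): Centre of the dial scale's round steel pan, on the face that weights lie on, z up; 63 mm over the worktop when empty. Flat floor 112 mm wide, then a flared rim 124 mm wide, 3 mm higher than the floor. The pan is sprung
- dial_scale: The dial scale's white housing, fixed: 134 mm wide (y), from x = -111 to +93 mm of its origin, which lies on the worktop. The pan's centre lies at x = +22 mm in this frame; the round sloping dial is on the -x side, at most 75 mm high; the rest lies below the pan
- weigh_pan (a joint): How far the sprung pan has sunk, m: 0 empty, 1.2 mm for each 100 g, stop at 13 mm. It turns the red pointer (25 degrees per mm)
- big_a_center (a point): A larger check weight: flat plain steel disc 44 mm wide and 16.5 mm thick, 200 g; point at its centre, z along its axis. May be absent
- big_b_center (a point): A larger check weight: flat plain steel disc 44 mm wide and 16.5 mm thick, 200 g; point at its centre, z along its axis. May be absent
- small_a_center (a point): A smaller check weight: flat plain steel disc 36 mm wide and 12.5 mm thick, 100 g; point at its centre, z along its axis. May be absent
- small_b_center (a point): A smaller check weight: flat plain steel disc 36 mm wide and 12.5 mm thick, 100 g; point at its centre, z along its axis. May be absent
- label_roll: Not part of the job, loose, leave alone: label roll, 66 wide, 39 high (mm); origin under its centre
- counter: Not part of the job, loose, leave alone: tally counter, 44 x 51 x 30 (mm); origin under its centre
- marker: Not part of the job, loose, leave alone: marker pen, 122 long, 15 high (mm); origin under its centre
- cap_0: Not part of the job, loose, leave alone: gold jar cap, 64 wide, 10 high (mm); origin under its centre
- funnel: Not part of the job, fixed: funnel standing mouth down, 68 wide, 72 high (mm); origin under its centre
Things that resemble listed ones, but are neither listed nor needed, are in the scene too. What is shaped like the part that bears small_a_center but pink is not meant.

How it is judged (in metres and radians):
On the way, in this order (a step that is already met when the one before it is completed fails the run):
1. the tray is carried level, clear of the worktop and off its place on the mat, with all the weights lying in it (x of big_a_center in the frame of tray_handle between -0.075 and 0.075 m and y of big_a_center in the frame of tray_handle between -0.075 and 0.075 m and z of big_a_center in the frame of tray_handle between -0.05 and -0.015 m and x of big_b_center in the frame of tray_handle between -0.075 and 0.075 m and y of big_b_center in the frame of tray_handle between -0.075 and 0.075 m and z of big_b_center in the frame of tray_handle between -0.05 and -0.015 m and x of small_a_center in the frame of tray_handle between -0.075 and 0.075 m and y of small_a_center in the frame of tray_handle between -0.075 and 0.075 m and z of small_a_center in the frame of tray_handle between -0.05 and -0.015 m and x of small_b_center in the frame of tray_handle between -0.075 and 0.075 m and y of small_b_center in the frame of tray_handle between -0.075 and 0.075 m and z of small_b_center in the frame of tray_handle between -0.05 and -0.015 m and height (world z) of tray_handle above 0.065 m and angle between tray_handle's own z axis and vertical below 0.2 rad and horizontal distance between tray_handle and mat above 0.03 m), for 0.1 s.
2. the tray stands on the worktop beside the scale (its centre within 25 cm of the pan's centre), released, with all the weights in it (x of big_a_center in the frame of tray_handle between -0.075 and 0.075 m and y of big_a_center in the frame of tray_handle between -0.075 and 0.075 m and z of big_a_center in the frame of tray_handle between -0.05 and -0.015 m and x of big_b_center in the frame of tray_handle between -0.075 and 0.075 m and y of big_b_center in the frame of tray_handle between -0.075 and 0.075 m and z of big_b_center in the frame of tray_handle between -0.05 and -0.015 m and x of small_a_center in the frame of tray_handle between -0.075 and 0.075 m and y of small_a_center in the frame of tray_handle between -0.075 and 0.075 m and z of small_a_center in the frame of tray_handle between -0.05 and -0.015 m and x of small_b_center in the frame of tray_handle between -0.075 and 0.075 m and y of small_b_center in the frame of tray_handle between -0.075 and 0.075 m and z of small_b_center in the frame of tray_handle between -0.05 and -0.015 m and linear speed of each of big_a, big_b, small_a, small_b below 0.02 m/s and contact force between the fingers and tray below 0.05 N and linear speed of tray below 0.01 m/s and angle between tray_handle's own z axis and vertical below 0.06 rad and horizontal distance between tray_handle and pan_center below 0.25 m and height (world z) of tray_handle below 0.054 m), for 0.2 s.
3. all the weights lie flat in one stack on the pan, each centred within 10 mm, larger below smaller, untouched and with the pointer at rest for 2 s (horizontal distance between each of big_a_center, big_b_center, small_a_center, small_b_center and pan_center below 0.01 m and (angle between big_a_center's own z axis and vertical below 0.1 rad or angle between big_a_center's own z axis and vertical above 3.04 rad) and (angle between big_b_center's own z axis and vertical below 0.1 rad or angle between big_b_center's own z axis and vertical above 3.04 rad) and (angle between small_a_center's own z axis and vertical below 0.1 rad or angle between small_a_center's own z axis and vertical above 3.04 rad) and (angle between small_b_center's own z axis and vertical below 0.1 rad or angle between small_b_center's own z axis and vertical above 3.04 rad) and (z of big_a_center in the frame of pan_center below 0.011 m or z of big_a_center in the frame of pan_center between 0.0228 and 0.03 m) and (z of big_b_center in the frame of pan_center below 0.011 m or z of big_b_center in the frame of pan_center between 0.0228 and 0.03 m) and linear speed of each of big_a, big_b, small_a, small_b below 0.02 m/s and contact force between the fingers and big_a below 0.05 N and contact force between the fingers and big_b below 0.05 N and contact force between the fingers and small_a below 0.05 N and contact force between the fingers and small_b below 0.05 N and velocity of joint weigh_pan between -0.002 and 0.002 m/s and contact force between the fingers and dial_scale below 0.05 N), for 2 s.
4. the tray is carried level again, clear of the worktop, with all the weights lying in it (x of big_a_center in the frame of tray_handle between -0.075 and 0.075 m and y of big_a_center in the frame of tray_handle between -0.075 and 0.075 m and z of big_a_center in the frame of tray_handle between -0.05 and -0.015 m and x of big_b_center in the frame of tray_handle between -0.075 and 0.075 m and y of big_b_center in the frame of tray_handle between -0.075 and 0.075 m and z of big_b_center in the frame of tray_handle between -0.05 and -0.015 m and x of small_a_center in the frame of tray_handle between -0.075 and 0.075 m and y of small_a_center in the frame of tray_handle between -0.075 and 0.075 m and z of small_a_center in the frame of tray_handle between -0.05 and -0.015 m and x of small_b_center in the frame of tray_handle between -0.075 and 0.075 m and y of small_b_center in the frame of tray_handle between -0.075 and 0.075 m and z of small_b_center in the frame of tray_handle between -0.05 and -0.015 m and height (world z) of tray_handle above 0.065 m and angle between tray_handle's own z axis and vertical below 0.2 rad), for 0.1 s.
At the end, for the whole second after the job is handed in: The tray stands level on its mat, its centre within 25 mm of the mat's and turned less than 20 degrees from the mat's sides, released, with all the weights lying in it at rest (x of big_a_center in the frame of tray_handle between -0.075 and 0.075 m and y of big_a_center in the frame of tray_handle between -0.075 and 0.075 m and z of big_a_center in the frame of tray_handle between -0.05 and -0.015 m and x of big_b_center in the frame of tray_handle between -0.075 and 0.075 m and y of big_b_center in the frame of tray_handle between -0.075 and 0.075 m and z of big_b_center in the frame of tray_handle between -0.05 and -0.015 m and x of small_a_center in the frame of tray_handle between -0.075 and 0.075 m and y of small_a_center in the frame of tray_handle between -0.075 and 0.075 m and z of small_a_center in the frame of tray_handle between -0.05 and -0.015 m and x of small_b_center in the frame of tray_handle between -0.075 and 0.075 m and y of small_b_center in the frame of tray_handle between -0.075 and 0.075 m and z of small_b_center in the frame of tray_handle between -0.05 and -0.015 m and linear speed of each of big_a, big_b, small_a, small_b below 0.02 m/s and contact force between the fingers and big_a below 0.05 N and contact force between the fingers and big_b below 0.05 N and contact force between the fingers and small_a below 0.05 N and contact force between the fingers and small_b below 0.05 N and contact force between the fingers and tray below 0.05 N and linear speed of tray below 0.01 m/s and angle between tray_handle's own z axis and vertical below 0.06 rad and horizontal distance between tray_handle and mat below 0.025 m and height (world z) of tray_handle below 0.056 m and (angle between the x axis of tray_handle and the x axis of mat, either way round below 0.35 rad or angle between the x axis of tray_handle and the y axis of mat, either way round below 0.35 rad)); the robot touches nothing.
It fails at once if the tray tipped by more than 35 degrees (angle between tray_handle's own z axis and vertical above 0.6 rad).
It fails at once if the scale pushed with more than 25 N by the gripper (contact force between the fingers and dial_scale above 25 N).
It fails at once if another thing on the bench pushed more than 4 cm from its place (distance of any of label_roll, counter, marker, cap_0 from where it was at the start of the episode above 0.04 m).
Of big_a, big_b, small_a, small_b only 2 to 4 are there at a start; the rules pass over those that are not, and their reading is None.
At some moment in a run one of big_a, big_b, small_a, small_b may be knocked a few centimetres aside while the robot is not near it.
Once in a run the grip may slacken for a moment while it holds something.
It also fails if it takes over 210 s, if anything falls off the work surface, if the arm or the gripper's body presses on something with over 40 N, if the wrist force passes 120 N, or if a joint passes its speed limit or range.

## Robot

A 6-joint arm with a two-finger parallel gripper is mounted at the origin on a cart in front of the work surface, level with it; the furniture and walls round the work are solid. World frame = base frame: x ahead of the robot, y to its left, z up, the work surface at z = 0. Lengths are in m, angles in degrees, forces in N, time in s.
With the tool pointing down it reaches from about 0.325 to 0.925 m from the base axis. Payload 3.1 kg.
Tool frame: the origin (TCP) lies on the centre line of the jaws, within the pads' length; the fingertips stand 19 mm ahead of it and the grasp point (between the pads) is the TCP; z points along the fingers, y is the line along which they close (so a half turn about z gives the same grasp; the last joint's range is limited). The gripper opens to 85 mm and grips with 20 to 120 N. Pads are 22 mm wide; open, the fingers measure 114 mm over their backs; the gripper's body (76 mm by 85 mm) begins 54 mm behind the grasp point. The pads swing forward as they close: fully open they stand 13 mm farther back than shut.
Start: joints at [56.941, 12.427, 92.441, -0, 75.132, -6.429], TCP at [0.28, 0.559, 0.25] pointing down, gripper open.
Joint ranges: [-157.48, 157.48], [-44.54, 120.13], [17.64, 146.25], [-64.5, 244.5], [7.68, 150.69], [-147.95, 147.95]. Speed limits (degrees/s): [159.86, 159.86, 180, 180, 180, 180].

## Interface

Orientations are given as a 3x3 rotation matrix whose columns are the frame's x, y, z axes.
In Python, from station import sense, get_image, sign_off gives the robot as it stands.
- The arm moves only by the tool carry_out, never from a script. Its arguments are lists of equal length, an entry for each row: "xyz": the shift along the tool's x, y, z each as a share of 5 cm, from -1 to 1, a list of three; "rotation": the turn, a rotation vector about the tool's x, y, z each as a share of 5 degrees, from -1 to 1, a list of three. A call has 1 to 10 rows; each row shifts and turns the commanded pose from where the row before left it, along the tool's axes as they then stand; what a row does not reach is not made up. A row lasts 1/8 s, in which the tool goes at most 62.5 mm and 10.7 degrees, less where a joint would pass 70% of its speed; a pose out of reach is approached as far as the arm can. A call with a number of a shift or a turn outside -1 to 1 is refused whole. A call with a gripper value outside its range is refused whole. "jaw" is the finger opening in mm, from 0 to 85.4, set as the call begins (left out, the last holds). The fingers move at their own pace and stop on an object; "force" is the grip in N (left out, the last holds). Time passes only in rows, so rows that do not move let the fingers close. It gives the time, the measured TCP pose, the force, the opening and the grip force at its end, in the units of the state.
- sense(): the state, without advancing time (a new reading comes with each control period).
- get_image(name): name is "scene" or "top"; returns a dict with "img" (420x560x3 uint8, red, green, blue), "mtx" (3x3 intrinsics, pixels), "rvec" (rotation vector, rad) and "tvec" (3), from world to camera coordinates, as OpenCV has them. Camera axes: x right, y down, z forward; pixel columns grow to the right and rows downward; lengths in m; the calibration is good to about 2 mm. A picture is of the moment at which its call begins. There is no depth.
- sign_off(): hands the job in; it is judged then, once.
The state is a dict: "time_s": time; "joints": joint angles; "joint_vel": joint speeds; "joint_efforts": joint torques, N m; "eef_pos": TCP position; "eef_rot": TCP orientation; "wrist_force": force on the tool from outside, world axes, zero at the start; "ft_torque": the same for the moment, N m; "grip_width": finger opening in m; "grip_force": force on a finger pad.
Only numpy, scipy, OpenCV 4.12 (cv2) and the standard library are available. Lean on these libraries where they do the work, as an engineer would, in place of code of your own. Each camera call takes 0.05 s, during which the arm holds its last target. There are 200 camera calls.

## Working session

There is one attempt and no reset: what is moved stays moved. The work goes in short steps, Python scripts to look and compute and a tool call to move; the robot and the scene stay as the last step left them, time stands still between calls to the robot, and variables do not carry over. Pictures are saved under pics/ and viewed, at most 14 in all, crops included, and the job is handed in when it is done.

Besides the shell and the picture viewer there is one more tool, called after ">>>" by a JSON object that holds its "op" and its "data". carry_out: Moves the arm, as the interface text tells. Shift numbers are shares of 5 cm and turn numbers shares of 5 degrees, none past 1 either way. Its arguments: {"type":"object","properties":{"xyz":{"type":"array","items":{"type":"array","items":{"type":"number"}}},"rotation":{"type":"array","items":{"type":"array","items":{"type":"number"}}},"jaw":{"type":"number"},"force":{"type":"number"}},"required":["xyz","rotation"]}

```bash
ls; mkdir -p pics
cat > h.py <<'E'
import numpy as np, cv2
from station import sense, get_image, sign_off
def cam(n):
    d=get_image(n); d['R']=cv2.Rodrigues(np.array(d['rvec'],float))[0]; d['t']=np.array(d['tvec'],float).ravel(); d['K']=np.array(d['mtx'],float); return d
def ray(d,u,v,z):
    r=d['R'].T@np.linalg.inv(d['K'])@np.array([u,v,1.]); c=-d['R'].T@d['t']
    return c+r*(z-c[2])/r[2]
def proj(d,p):
    q=d['K']@(d['R']@np.array(p,float)+d['t']); return q[:2]/q[2]
def save(d,n,box=None,s=1):
    im=d['img'][:,:,::-1]
    if box: im=im[box[1]:box[3],box[0]:box[2]]
    cv2.imwrite('pics/'+n,cv2.resize(im,None,fx=s,fy=s,interpolation=cv2.INTER_CUBIC))
E
python3 - <<'E'
from h import *
for n in('scene','top'):
    d=cam(n); save(d,n+'0.png',s=1.4); print(n,-d['R'].T@d['t'],d['R'][2])
s=sense();print(s)
E
```

```text
pics
scene [ 0.10326677 -0.85925247  0.86002436] [ 0.34081416  0.70833638 -0.61814665]
top [0.28907162 0.07763591 1.35669826] [ 0.17797906 -0.01017089 -0.98398171]
{'time_s': 0.1, 'joints': array([ 5.69415522e+01,  1.24725407e+01,  9.25208093e+01, -8.21660503e-04,
        7.51313407e+01, -6.42683317e+00]), 'joint_vel': array([-0.07778977, -0.00914705, -0.17465102, -0.00882144,  0.00580152,
       -0.03318068]), 'joint_efforts': array([-7.25178415e-04, -3.98070216e+01, -3.04970205e+01, -1.34659217e-04,
        4.23975260e-03,  1.77171455e-05]), 'eef_pos': array([0.27974184, 0.55812087, 0.24908376]), 'eef_rot': array([[-8.93908558e-01,  4.48247820e-01, -1.17552131e-03],
       [ 4.48249303e-01,  8.93906711e-01, -1.83151692e-03],
       [ 2.29832922e-04, -2.16413525e-03, -9.99997632e-01]]), 'wrist_force': array([-0.14658173, -0.16982641, -0.58154095]), 'ft_torque': array([ 0.04114425,  0.02258691, -0.03796065]), 'grip_force': 0.0, 'grip_width': 0.08522403078621528}
```

View pics/scene0.png

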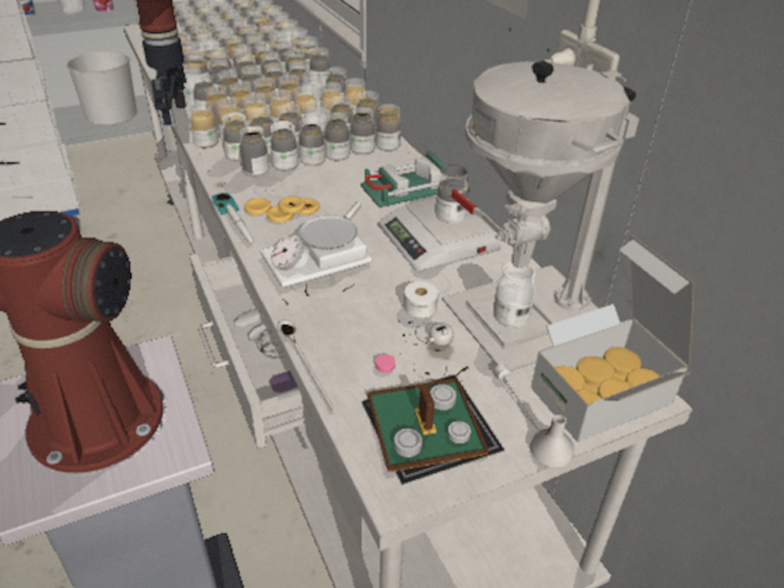

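View pics/top0.png

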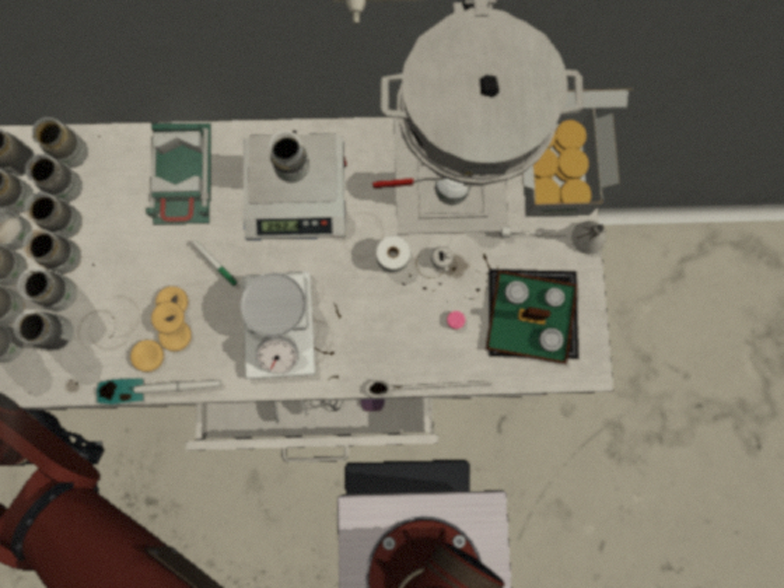

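The first pictures show the tray with three weights at the right, at about (530,315) in the top view. The scale pan is at (272,305), the pink decoy at (456,320) and the label roll at (393,252). Next I'll measure these.

```bash
cat >> h.py <<'E'
def blobs(m,lo=20,hi=4000):
    n,l,s,c=cv2.connectedComponentsWithStats(m.astype(np.uint8)*255,connectivity=4)
    return [(s[i,4],s[i,0],s[i,1],s[i,2],s[i,3],c[i]) for i in range(1,n) if lo<=s[i,4]<=hi]
def traymask(d):
    h=cv2.cvtColor(d['img'],cv2.COLOR_RGB2HSV).astype(int)
    return h,(h[...,0]>50)&(h[...,0]<85)&(h[...,1]>110)&(h[...,2]>30)
def tray(d,near=None,z0=.003):
    "largest green area -> hull rect, tray centre, yaw, discs"
    h,g=traymask(d)
    g=cv2.morphologyEx(g.astype(np.uint8),cv2.MORPH_CLOSE,np.ones((3,3)))
    cs,_=cv2.findContours(g,cv2.RETR_EXTERNAL,cv2.CHAIN_APPROX_NONE)
    cs=sorted(cs,key=cv2.contourArea)[::-1]
    c=cs[0].reshape(-1,2)
    hull=cv2.convexHull(c)
    W=np.array([ray(d,u,v,z0+.006)[:2] for u,v in hull.reshape(-1,2)],np.float32)
    r=cv2.minAreaRect((W*1000).astype(np.float32))
    m=np.zeros(g.shape,np.uint8); cv2.fillConvexPoly(m,hull,1)
    gray=(h[...,1]<70)&(h[...,2]>90)&(m>0)
    out=[]
    for b in blobs(gray,25):
        out.append((b[0],b[5].round(1),ray(d,*b[5],z0+.012)[:3].round(4)))
    return r,out
E
python3 - <<'E'
from h import *
for n in('scene','top'):
    d=cam(n); r,o=tray(d); print(n,r)
    for b in o: print(b)
    if n=='top': save(d,'t1.png',(330,180,430,270),8)
    else: save(d,'s1.png',(250,260,370,350),6.6)
d=cam('top')
for u,v in((272,305),(245,275),(313,272),(245,376),(314,376)): print((u,v),ray(d,u/1.4,v/1.4,.063 if v==305 else .02))
for u,v in((393,252),(456,320),(377,388),(442,260),(588,237)): print((u,v),ray(d,u/1.4,v/1.4,.03))
E
```

```text
scene ((446.5382385253906, -172.25782775878906), (35.09628677368164, 16.22406005859375), 31.56336212158203)
top ((479.6497497558594, -226.91098022460938), (144.17184448242188, 144.91441345214844), 77.86182403564453)
(np.int32(219), array([369.1, 208. ]), array([ 0.5287, -0.1998,  0.015 ]))
(np.int32(153), array([396.4, 211.4]), array([ 0.517 , -0.2745,  0.015 ]))
(np.int32(214), array([394. , 242.1]), array([ 0.4325, -0.2617,  0.015 ]))
(272, 305) [0.50639004 0.27371863 0.063     ]
(245, 275) [0.57479955 0.33319813 0.02      ]
(313, 272) [0.57716761 0.19969339 0.02      ]
(245, 376) [0.37733826 0.33185084 0.02      ]
(314, 376) [0.37362178 0.19993618 0.02      ]
(393, 252) [0.61084911 0.0414183  0.03      ]
(456, 320) [ 0.47279207 -0.07593033  0.03      ]
(377, 388) [0.34700142 0.07997233 0.03      ]
(442, 260) [ 0.5921335  -0.05409697  0.03      ]
(588, 237) [ 0.63077866 -0.34439502  0.03      ]
```

View pics/t1.png

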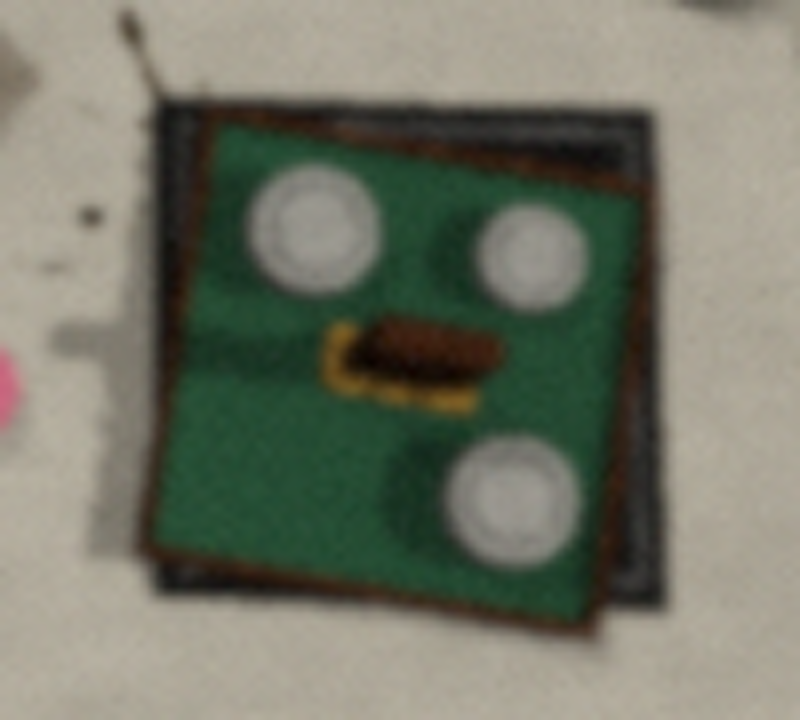

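View pics/s1.png

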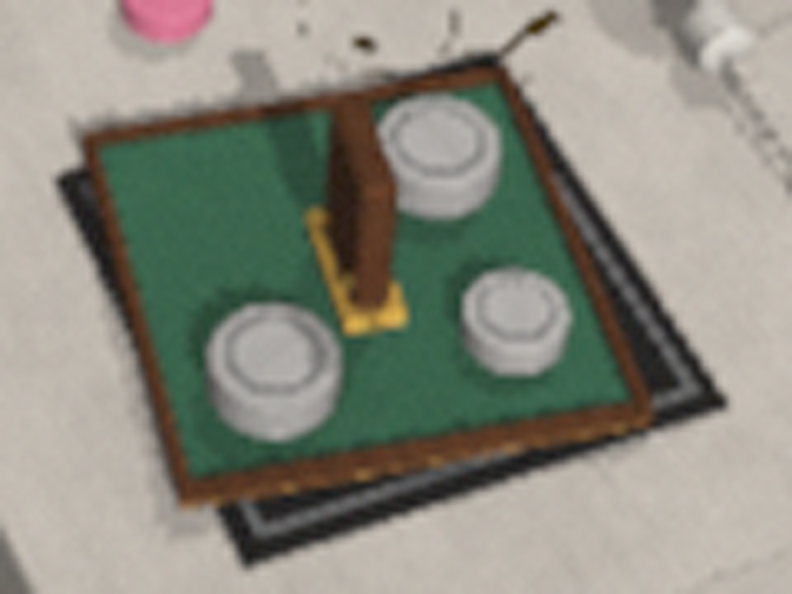

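The crops show three weights: big discs at crop (313,230) and (512,502), and a small one at (532,257). The tray is turned about 10° on the mat. I'll compute the tray and mat poses from their corners.

Run:
```python
from h import *
t=cam('top'); s=cam('scene')
def corners(d,pts,o,sc,z): return np.array([ray(d,u/sc+o[0],v/sc+o[1],z)[:2] for u,v in pts])
def show(n,P):
    r=cv2.minAreaRect((P*1000).astype(np.float32)); print(n,P.mean(0).round(4),'edges',[(np.degrees(np.arctan2(*(P[(i+1)%4]-P[i])[::-1])).round(1),np.linalg.norm(P[(i+1)%4]-P[i]).round(3)) for i in range(len(P))])
show('mat top',corners(t,[(160,100),(652,112),(665,607),(158,597)],(330,180),8,.003))
show('tray top',corners(t,[(207,108),(655,190),(597,630),(145,552)],(330,180),8,.012))
show('tray scene',corners(s,[(85,135),(498,65),(652,415),(185,500)],(250,260),6.6,.013))
print('mat scene',corners(s,[(60,178),(725,402),(245,565)],(250,260),6.6,.003))
# handle top centre
print('handle top scene',ray(s,(365)/6.6+250,(140)/6.6+260,.073),'top',ray(t,435/8+330,337/8+180,.073))
for u,v,z in((440,143,.0245),(517,307,.0205),(275,353,.0245)): print('disc scene',ray(s,u/6.6+250,v/6.6+260,z))
for u,v,z in((315,228,.0245),(535,255,.0205),(514,498,.0245)): print('disc top',ray(t,u/8+330,v/8+180,z))
print(sense()['time_s'])
save(t,'t2.png',(160,180,310,290),5); save(s,'s2.png',(180,130,330,230),5)
```

```text
mat top [ 0.4853 -0.2327] edges [(np.float64(-93.0), np.float64(0.172)), (np.float64(177.0), np.float64(0.173)), (np.float64(87.3), np.float64(0.173)), (np.float64(-3.4), np.float64(0.174))]
tray top [ 0.4784 -0.2276] edges [(np.float64(-102.2), np.float64(0.157)), (np.float64(168.2), np.float64(0.154)), (np.float64(78.6), np.float64(0.155)), (np.float64(-11.1), np.float64(0.156))]
tray scene [ 0.4791 -0.2329] edges [(np.float64(-11.2), np.float64(0.154)), (np.float64(-101.4), np.float64(0.162)), (np.float64(168.1), np.float64(0.157)), (np.float64(77.7), np.float64(0.16))]
mat scene [[ 0.40721681 -0.14606101]
 [ 0.5693861  -0.32682899]
 [ 0.39604762 -0.31873739]]
handle top scene [ 0.48096617 -0.23010906  0.073     ] top [ 0.47961026 -0.22558959  0.073     ]
disc scene [ 0.52763035 -0.20333681  0.0245    ]
disc scene [ 0.51767716 -0.27559325  0.0205    ]
disc scene [ 0.43359895 -0.26261613  0.0245    ]
disc top [ 0.52557234 -0.19857917  0.0245    ]
disc top [ 0.51481875 -0.27420759  0.0205    ]
disc top [ 0.43115578 -0.25998258  0.0245    ]
0.35
```

View pics/t2.png

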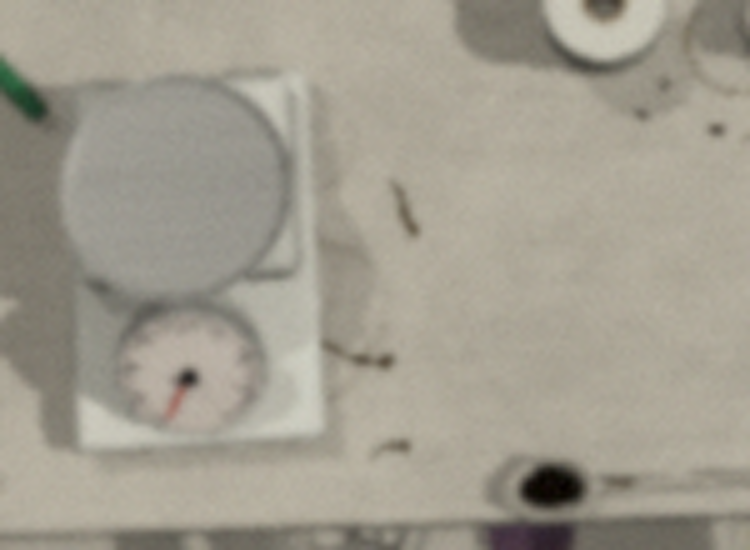

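View pics/s2.png

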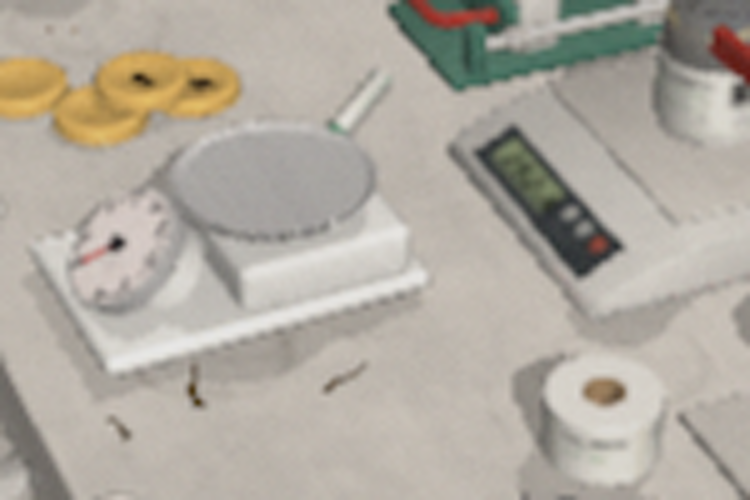

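>>> {"op": "carry_out", "data": {"xyz": [[0, 0, 0], [0, 0, 0], [0, 0, 0], [0, 0, 0], [0, 0, 0], [0, 0, 0], [0, 0, 0], [0, 0, 0], [0, 0, 0], [0, 0, 0]], "rotation": [[0, 0, 1], [0, 0, 1], [0, 0, 1], [0, 0, 1], [0, 0, 1], [0, 0, 1], [0, 0, 1], [0, 0, 1], [0, 0, 1], [0, 0, 1]], "jaw": 50, "force": 60}}

```text
time_s: 1.6
eef_pos: [0.2801, 0.5587, 0.2503]
eef_rot: [[-0.228, 0.974, -0.0], [0.974, 0.228, -0.0], [-0.0, -0.0, -1.0]]
wrist_force: [-0.5, -0.1, 0.7]
grip_width: 0.0503
grip_force: 0.0
```

>>> {"op": "carry_out", "data": {"xyz": [[0, 0, 0], [0, 0, 0], [0, 0, 0], [0, 0, 0], [0, 0, 0], [-0.9, 0.43, 0], [-0.9, 0.43, 0], [-0.9, 0.43, 0], [-0.9, 0.43, 0], [-0.9, 0.43, 0]], "rotation": [[0, 0, 1], [0, 0, 1], [0, 0, 1], [0, 0, 1], [0, 0, 0.95], [0, 0, 0], [0, 0, 0], [0, 0, 0], [0, 0, 0], [0, 0, 0]]}}

```text
time_s: 2.85
eef_pos: [0.3414, 0.3154, 0.2505]
eef_rot: [[0.197, 0.98, 0.001], [0.98, -0.197, 0.0], [0.0, 0.001, -1.0]]
wrist_force: [0.3, -0.4, -0.4]
grip_width: 0.0501
grip_force: 0.0
```

```bash
cat >> h.py <<'E'
def go(x,y,z,yaw=None):
    s=sense(); p=s['eef_pos']; R=s['eef_rot']
    d=R.T@(np.array([x,y,z])-p)/.05
    a=np.degrees(np.arctan2(R[1,1],R[0,1]))
    print('t %.2f pos %s yaw %.1f grip %.4f F %.1f | shift units %s'%(s['time_s'],p.round(4),a,s['grip_width'],s['grip_force'],d.round(2)),'turn units', None if yaw is None else round((a-yaw)/5,2), 'tilt rotvec deg',np.degrees(R.T@np.cross(R[:,2],[0,0,-1])).round(2))
E
python3 -c "
from h import *
go(.4795,-.2295,.15,-11.4)
t=cam('top');s=cam('scene')
print(ray(t,175/5+160,186/5+180,.066),ray(s,273/5+180,181/5+130,.066))
P=np.array([ray(t,u/5+160,v/5+180,.0)[:2] for u,v in((85,445),(323,435),(308,75))]);print(P)
"
```

```text
t 2.85 pos [0.3414 0.3154 0.2505] yaw -11.4 grip 0.0501 F 0.0 | shift units [-10.14   4.85   2.01] turn units 0.01 tilt rotvec deg [ 0.04 -0.02 -0.  ]
[0.50758959 0.27138344 0.066     ] [0.5058217  0.26132829 0.066     ]
[[0.37734619 0.3302169 ]
 [0.37911825 0.2008652 ]
 [0.57958936 0.20704404]]
```

>>> {"op": "carry_out", "data": {"xyz": [[-1, 0.48, 0.1], [-1, 0.48, 0.1], [-1, 0.48, 0.1], [-1, 0.48, 0.1], [-1, 0.48, 0.1], [-1, 0.48, 0.1], [-1, 0.48, 0.1], [-1, 0.48, 0.1], [-1, 0.48, 0.1], [-1, 0.48, 0.1]], "rotation": [[0, 0, 0], [0, 0, 0], [0, 0, 0], [0, 0, 0], [0, 0, 0], [0, 0, 0], [0, 0, 0], [0, 0, 0], [0, 0, 0], [0, 0, 0]]}}

```text
time_s: 4.2
eef_pos: [0.4788, -0.2221, 0.2004]
eef_rot: [[0.197, 0.98, 0.001], [0.98, -0.197, 0.0], [0.0, 0.001, -1.0]]
wrist_force: [0.4, 0.9, 0.4]
grip_width: 0.0498
grip_force: 0.0
```

```bash
python3 -c "
from h import *
go(.4795,-.2295,.055,-11.4)
s=cam('scene');save(s,'s3.png',(230,200,370,350),4)
"
```

```text
t 4.20 pos [ 0.4788 -0.2221  0.2004] yaw -11.4 grip 0.0498 F 0.0 | shift units [-0.14  0.04  2.91] turn units 0.0 tilt rotvec deg [ 0.07 -0.02  0.  ]
```

View pics/s3.png

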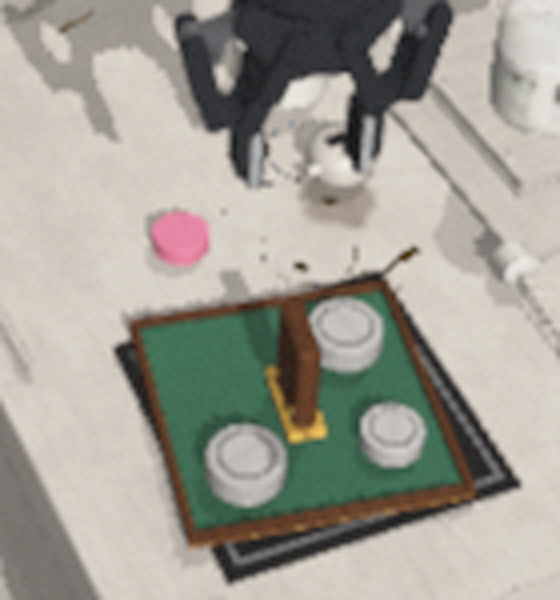

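The gripper is clear above the handle. Descending now.

>>> {"op": "carry_out", "data": {"xyz": [[-0.14, 0.04, 0.5], [0, 0, 0.6], [0, 0, 0.6], [0, 0, 0.6], [0, 0, 0.4], [0, 0, 0.21], [0, 0, 0]], "rotation": [[0, 0, 0], [0, 0, 0], [0, 0, 0], [0, 0, 0], [0, 0, 0], [0, 0, 0], [0, 0, 0]]}}

```text
time_s: 5.12
eef_pos: [0.4782, -0.2272, 0.0542]
eef_rot: [[0.197, 0.98, -0.001], [0.98, -0.197, 0.001], [0.001, -0.001, -1.0]]
wrist_force: [-0.2, 1.1, -0.4]
grip_width: 0.0499
grip_force: 0.0
```

>>> {"op": "carry_out", "data": {"xyz": [[0, 0, 0], [0, 0, 0], [0, 0, 0], [0, 0, 0], [0, 0, 0], [0, 0, 0]], "rotation": [[0, 0, 0], [0, 0, 0], [0, 0, 0], [0, 0, 0], [0, 0, 0], [0, 0, 0]], "jaw": 8, "force": 80}}

```text
time_s: 5.88
eef_pos: [0.4798, -0.2285, 0.0563]
eef_rot: [[0.198, 0.98, 0.003], [0.98, -0.198, -0.001], [-0.001, 0.003, -1.0]]
wrist_force: [2.9, 1.7, 6.3]
grip_width: 0.0129
grip_force: 79.4
```

>>> {"op": "carry_out", "data": {"xyz": [[0, 0, -0.1], [0, 0, -0.2], [0, 0, -0.3], [0, 0, -0.4], [0, 0, -0.3], [0, 0, -0.2], [0, 0, 0], [0, 0, 0], [0, 0, 0], [0, 0, 0]], "rotation": [[0, 0, 0], [0, 0, 0], [0, 0, 0], [0, 0, 0], [0, 0, -0.2], [0, 0, -0.4], [0, 0, -0.5], [0, 0, -0.5], [0, 0, -0.4], [0, 0, -0.28]]}}

```text
time_s: 7.12
eef_pos: [0.4781, -0.2277, 0.1296]
eef_rot: [[-0.002, 1.0, -0.001], [1.0, 0.002, 0.0], [0.0, -0.001, -1.0]]
wrist_force: [-0.1, 0.0, -8.2]
grip_width: 0.0131
grip_force: 78.3
```

```bash
python3 -c "
from h import *
go(.466,.095,.13,0)
s=cam('scene');save(s,'s4.png',(200,180,400,340),3)
"
```

```text
t 7.12 pos [ 0.4781 -0.2277  0.1296] yaw 0.1 grip 0.0131 F 78.3 | shift units [ 6.45 -0.23 -0.01] turn units 0.02 tilt rotvec deg [-0.03 -0.02  0.  ]
```

View pics/s4.png

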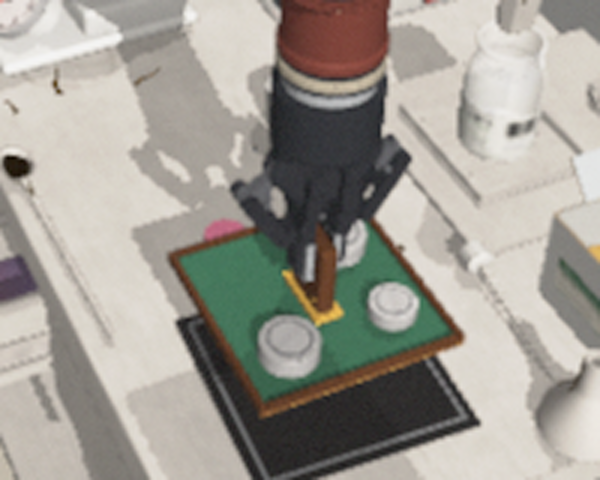

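>>> {"op": "carry_out", "data": {"xyz": [[0.2, 0, 0], [0.4, -0.03, 0], [0.6, -0.03, 0], [0.8, -0.03, 0], [0.8, -0.03, 0], [0.8, -0.03, 0], [0.8, -0.03, 0], [0.7, -0.03, 0], [0.5, -0.02, 0], [0.4, 0, 0]], "rotation": [[0, 0, 0], [0, 0, 0], [0, 0, 0], [0, 0, 0], [0, 0, 0], [0, 0, 0], [0, 0, 0], [0, 0, 0], [0, 0, 0], [0, 0, 0]]}}

```text
time_s: 8.43
eef_pos: [0.4653, 0.0746, 0.1297]
eef_rot: [[-0.002, 1.0, -0.001], [1.0, 0.002, 0.001], [0.001, -0.001, -1.0]]
wrist_force: [1.3, -1.1, -7.7]
grip_width: 0.0134
grip_force: 78.4
```

>>> {"op": "carry_out", "data": {"xyz": [[0.3, 0, 0], [0.15, 0, 0], [0, 0, 0.2], [0, 0, 0.4], [0, 0, 0.4], [0, 0, 0.2], [0, 0, 0.1], [0, 0, 0.06], [0, 0, 0.06], [0, 0, 0]], "rotation": [[0, 0, 0], [0, 0, 0], [0, 0, 0], [0, 0, 0], [0, 0, 0], [0, 0, 0], [0, 0, 0], [0, 0, 0], [0, 0, 0], [0, 0, 0]]}}

```text
time_s: 9.68
eef_pos: [0.4669, 0.0947, 0.059]
eef_rot: [[-0.0, 1.0, 0.0], [1.0, 0.0, 0.0], [0.0, 0.0, -1.0]]
wrist_force: [-0.5, 0.2, -7.5]
grip_width: 0.0131
grip_force: 78.6
```

```bash
python3 -c "
from h import *
go(.466,.095,.0535,0)
s=cam('scene');save(s,'s5.png',(180,140,360,280),3.3)
"
```

```text
t 9.68 pos [0.4669 0.0947 0.059 ] yaw 0.0 grip 0.0131 F 78.6 | shift units [ 0.01 -0.02  0.11] turn units 0.0 tilt rotvec deg [ 0.02 -0.   -0.  ]
```

View pics/s5.png

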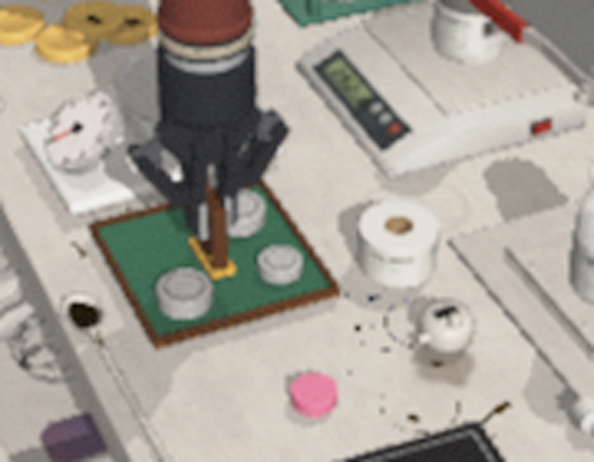

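The tray is beside the scale with all three weights in it, about 5 mm above the worktop. I'll lower it, release it, and rise.

>>> {"op": "carry_out", "data": {"xyz": [[0, 0, 0.05], [0, 0, 0.05], [0, 0, 0.03], [0, 0, 0]], "rotation": [[0, 0, 0], [0, 0, 0], [0, 0, 0], [0, 0, 0]]}}

```text
time_s: 10.22
eef_pos: [0.4667, 0.0947, 0.0533]
eef_rot: [[-0.001, 1.0, -0.001], [1.0, 0.001, -0.0], [-0.0, -0.001, -1.0]]
wrist_force: [-5.0, 0.6, 3.6]
grip_width: 0.0134
grip_force: 80.3
```

>>> {"op": "carry_out", "data": {"xyz": [[0, 0, 0], [0, 0, 0], [0, 0, 0], [0, 0, -0.2], [0, 0, -0.6], [0, 0, -0.9], [0, 0, -0.9], [0, 0, 0]], "rotation": [[0, 0, 0], [0, 0, 0], [0, 0, 0], [0, 0, 0], [0, 0, 0], [0, 0, 0], [0, 0, 0], [0, 0, 0]], "jaw": 50}}

```text
time_s: 11.22
eef_pos: [0.4705, 0.0949, 0.1878]
eef_rot: [[-0.0, 1.0, 0.011], [1.0, 0.0, 0.001], [0.001, 0.011, -1.0]]
wrist_force: [0.3, 1.1, -0.3]
grip_width: 0.0503
grip_force: 0.0
```

>>> {"op": "carry_out", "data": {"xyz": [[0, 0, -0.5], [-0.8, 0, -0.5], [-1, 0, 0], [-1, 0, 0], [-1, 0, 0], [-0.5, 0, 0], [0, 0, 0]], "rotation": [[0, 0, 0], [0, 0, 0], [0, 0, 0], [0, 0, 0], [0, 0, 0], [0, 0, 0], [0, 0, 0]]}}

```text
time_s: 12.1
eef_pos: [0.4662, -0.1217, 0.2315]
eef_rot: [[0.003, 1.0, -0.001], [1.0, -0.003, 0.001], [0.001, -0.001, -1.0]]
wrist_force: [-0.1, -0.3, 0.4]
grip_width: 0.0499
grip_force: 0.0
```

```bash
python3 -c "
from h import *
go(.466,.095,.15,-45)
t=cam('top');s=cam('scene')
r,o=tray(t,z0=0);print(r)
for b in o: print(b)
im=np.hstack([cv2.resize(t['img'][190:270,160:310],(0,0),fx=2.6,fy=4)[:300,:], cv2.resize(s['img'][140:240,180:310],(0,0),fx=3,fy=3)[:300,:]]) if 0 else None
a=cv2.resize(t['img'][180:280,160:310],(0,0),fx=5,fy=5,interpolation=2)
cv2.imwrite('pics/t6.png',a[:,:,::-1])
b=cv2.resize(s['img'][130:250,180:340],(0,0),fx=5,fy=5,interpolation=2)
cv2.imwrite('pics/s6.png',b[:,:,::-1])
"
```

```text
t 12.10 pos [ 0.4662 -0.1217  0.2315] yaw -0.2 grip 0.0499 F 0.0 | shift units [ 4.33 -0.02  1.63] turn units 8.97 tilt rotvec deg [-0.07 -0.03  0.  ]
((465.81390380859375, 96.65681457519531), (144.390380859375, 145.02452087402344), 89.81999969482422)
(np.int32(172), array([274.9, 217.1]), array([0.511 , 0.0601, 0.012 ]))
(np.int32(239), array([248.1, 219.3]), array([0.5068, 0.134 , 0.012 ]))
(np.int32(243), array([277.6, 248. ]), array([0.4258, 0.0552, 0.012 ]))
```

View pics/t6.png

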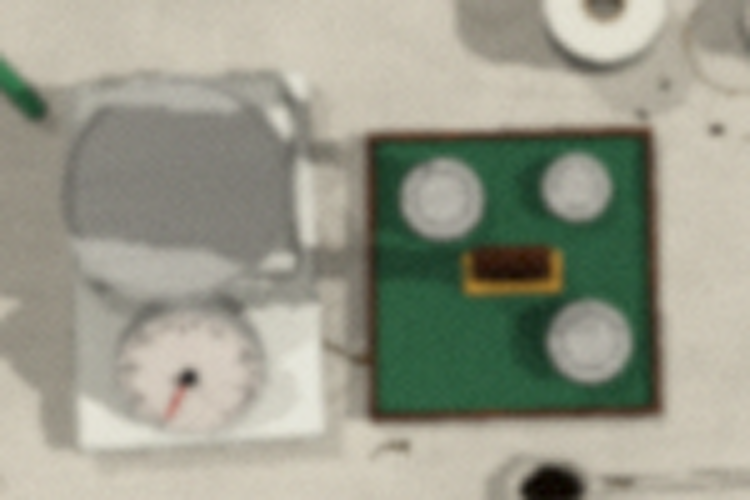

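View pics/s6.png

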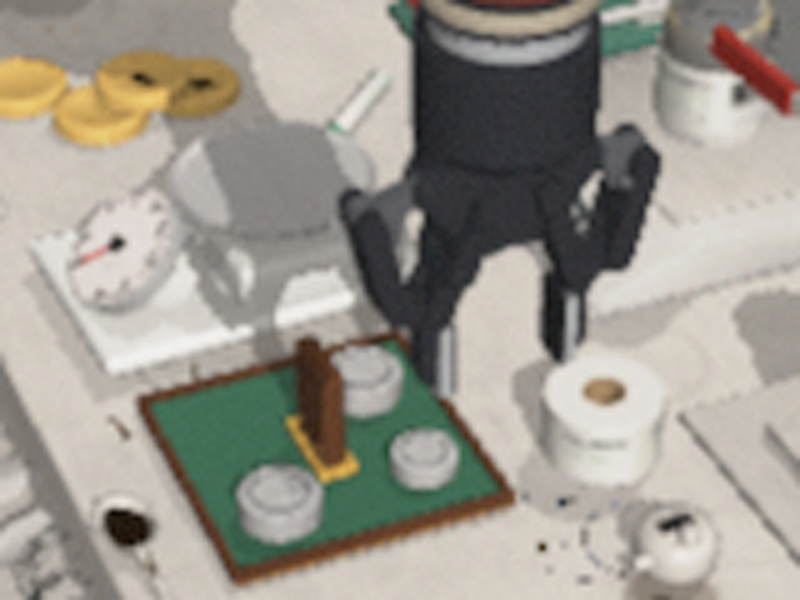

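The tray is released and standing level. The top view shows the big discs at (442,198) and (590,340) and the small one at (577,187). I'll get the pan centre by casting rim points and fitting a circle.

```bash
python3 -c "
from h import *
t=cam('top');s=cam('scene')
def fit(P):
    A=np.c_[2*P,np.ones(len(P))];q=np.linalg.lstsq(A,(P**2).sum(1),rcond=None)[0];return q[:2].round(4),np.sqrt(q[2]+q[:2]@q[:2]).round(4)
P=np.array([ray(t,u/5+160,v/5+180,.066)[:2] for u,v in((62,190),(290,186),(178,76),(170,294),(100,108),(252,105),(262,262),(95,265))]);print(fit(P))
P=np.array([ray(s,u/5+180,v/5+130,.066)[:2] for u,v in((170,182),(376,175),(270,122),(275,238),(205,137),(340,135),(345,220),(205,217))]);print(fit(P))
go(.5068,.134,.09,-45)
go(.5068,.132,.025,45)
"
```

```text
(array([0.5075, 0.2704]), np.float64(0.0593))
(array([0.5082, 0.2648]), np.float64(0.06))
t 12.30 pos [ 0.4665 -0.1192  0.2318] yaw 0.1 grip 0.0498 F 0.0 | shift units [5.06 0.82 2.84] turn units 9.02 tilt rotvec deg [-0.05 -0.05 -0.  ]
t 12.30 pos [ 0.4665 -0.1192  0.2318] yaw 0.1 grip 0.0498 F 0.0 | shift units [5.02 0.82 4.14] turn units -8.98 tilt rotvec deg [-0.05 -0.05 -0.  ]
```

>>> {"op": "carry_out", "data": {"xyz": [[0.8, 0.1, 0], [1, 0.2, 0], [1, 0.2, 0], [1, 0.2, 0], [0.8, 0.12, 0], [0.4, 0, 0], [0, 0, 0], [0, 0, 0], [0, 0, 0], [0, 0, 0]], "rotation": [[0, 0, 0], [0, 0, 0], [0, 0, 0], [0, 0, 0], [0, 0, 0], [0, 0, 0], [0, 0, 1], [0, 0, 1], [0, 0, 1], [0, 0, 1]]}}

```text
time_s: 13.55
eef_pos: [0.507, 0.131, 0.2321]
eef_rot: [[0.342, 0.94, -0.0], [0.94, -0.342, 0.0], [0.0, -0.0, -1.0]]
wrist_force: [-0.4, 0.2, -0.2]
grip_width: 0.0502
grip_force: 0.0
```

>>> {"op": "carry_out", "data": {"xyz": [[0, 0, 0.3], [0, 0, 0.5], [0, 0, 0.5], [0, 0, 0.5], [0, 0, 0.4], [0, 0, 0]], "rotation": [[0, 0, 1], [0, 0, 1], [0, 0, 1], [0, 0, 1], [0, 0, 1], [0, 0, 0]]}}

```text
time_s: 14.3
eef_pos: [0.5054, 0.1305, 0.1203]
eef_rot: [[0.705, 0.709, -0.005], [0.709, -0.705, -0.0], [-0.004, -0.003, -1.0]]
wrist_force: [-0.6, 0.3, 0.9]
grip_width: 0.0503
grip_force: 0.0
```

```bash
python3 -c "
from h import *
s=cam('scene')
for z in(.2135,.2175,.2225): print(proj(s,(.4662,-.1217,z)))
print(proj(s,(.4662-.025,-.1217,.2135)))
t=cam('top')
r,o=tray(t,z0=0)
for b in o: print(b)
go(.5068,.132,.0285,-45)
"
```

```text
[279.31210519 204.12686888]
[279.3509722  202.66134698]
[279.39981581 200.81964713]
[268.71023875 207.0472226 ]
(np.int32(63), array([278.7, 216.7]), array([0.5118, 0.0496, 0.012 ]))
(np.int32(77), array([282.6, 247.4]), array([0.4268, 0.0415, 0.012 ]))
t 14.40 pos [0.5076 0.1304 0.1227] yaw -44.8 grip 0.0500 F 0.0 | shift units [ 0.01 -0.03  1.88] turn units 0.03 tilt rotvec deg [ 0.01 -0.02 -0.  ]
```

>>> {"op": "carry_out", "data": {"xyz": [[0, 0, 0.5], [0, 0, 0.5], [0, 0, 0.4], [0, 0, 0.3], [0, 0, 0.18], [0, 0, 0], [0, 0, 0]], "rotation": [[0, 0, 0], [0, 0, 0], [0, 0, 0], [0, 0, 0], [0, 0, 0], [0, 0, 0], [0, 0, 0]]}}

```text
time_s: 15.28
eef_pos: [0.5084, 0.1298, 0.029]
eef_rot: [[0.707, 0.707, 0.001], [0.707, -0.707, 0.0], [0.001, 0.001, -1.0]]
wrist_force: [-0.0, 0.1, 0.2]
grip_width: 0.0501
grip_force: 0.2
```

>>> {"op": "carry_out", "data": {"xyz": [[0, 0, 0], [0, 0, 0], [0, 0, 0], [0, 0, 0]], "rotation": [[0, 0, 0], [0, 0, 0], [0, 0, 0], [0, 0, 0]], "jaw": 36, "force": 40}}

```text
time_s: 15.78
eef_pos: [0.5083, 0.13, 0.0294]
eef_rot: [[0.707, 0.707, 0.001], [0.707, -0.707, 0.001], [0.001, 0.0, -1.0]]
wrist_force: [-1.6, 1.6, 5.6]
grip_width: 0.0419
grip_force: 40.7
```

>>> {"op": "carry_out", "data": {"xyz": [[0, 0, -0.1], [0, 0, -0.4], [0, 0, -0.7], [0, 0, -0.7], [0.1, -0.1, -0.5], [0.4, -0.4, 0], [0.6, -0.6, 0], [0.5, -0.5, 0], [0.35, -0.35, 0], [0, 0, 0]], "rotation": [[0, 0, 0], [0, 0, 0], [0, 0, 0], [0, 0, 0], [0, 0, 0], [0, 0, 0], [0, 0, 0], [0, 0, 0], [0, 0, 0], [0, 0, 0]]}}

```text
time_s: 17.02
eef_pos: [0.5072, 0.2687, 0.1478]
eef_rot: [[0.705, 0.709, -0.0], [0.709, -0.705, -0.0], [-0.0, 0.0, -1.0]]
wrist_force: [0.0, -0.5, -0.3]
grip_width: 0.042
grip_force: 41.0
```

```bash
python3 -c "
from h import *
go(.508,.2675,.0875,-45)
"
```

```text
t 17.02 pos [0.5072 0.2687 0.1478] yaw -44.8 grip 0.0420 F 41.0 | shift units [-0.    0.03  1.21] turn units 0.03 tilt rotvec deg [0.01 0.02 0.  ]
```

>>> {"op": "carry_out", "data": {"xyz": [[0, 0.03, 0.4], [0, 0, 0.4], [0, 0, 0.2], [0, 0, 0.12], [0, 0, 0.07], [0, 0, 0], [0, 0, 0]], "rotation": [[0, 0, 0], [0, 0, 0], [0, 0, 0], [0, 0, 0], [0, 0, 0], [0, 0, 0], [0, 0, 0]]}}

```text
time_s: 17.9
eef_pos: [0.5093, 0.2667, 0.0895]
eef_rot: [[0.707, 0.707, 0.001], [0.707, -0.707, 0.0], [0.001, 0.001, -1.0]]
wrist_force: [-0.6, -0.7, -1.2]
grip_width: 0.0416
grip_force: 41.0
```

>>> {"op": "carry_out", "data": {"xyz": [[0, 0, 0], [0, 0, 0], [0, 0, -0.1], [0, 0, -0.6], [0, 0, -0.8], [0, 0, -0.5], [-0.9, 0.9, 0], [-0.9, 0.9, 0], [-0.9, 0.9, 0], [-0.9, 0.9, 0]], "rotation": [[0, 0, 0], [0, 0, 0], [0, 0, 0], [0, 0, 0], [0, 0, 0], [0, 0, 0], [0, 0, 0], [0, 0, 0], [0, 0, 0], [0, 0, 0]], "jaw": 52}}

```text
time_s: 19.15
eef_pos: [0.5089, 0.0147, 0.1897]
eef_rot: [[0.706, 0.708, 0.002], [0.708, -0.706, -0.0], [0.001, 0.001, -1.0]]
wrist_force: [0.3, 0.0, -0.3]
grip_width: 0.0517
grip_force: 0.0
```

```bash
cat >> h.py <<'E'
def crop2(t,s,n,bt=(185,185,255,255),bs=(205,140,295,210)):
    a=[cv2.resize(d['img'][b[1]:b[3],b[0]:b[2]],(400,400 if i==0 else 311),interpolation=cv2.INTER_CUBIC) for i,(d,b) in enumerate(((t,bt),(s,bs)))]
    a[1]=np.vstack([a[1],np.zeros((89,400,3),np.uint8)]); cv2.imwrite('pics/'+n,np.hstack(a)[:,:,::-1])
E
python3 -c "
from h import *
go(.43,.055,.15,-45)
t=cam('top');s=cam('scene'); r,o=tray(t,z0=0);print(r)
for b in o: print(b)
crop2(t,s,'c7.png',(165,190,235,260),(205,140,295,210))
"
```

```text
t 19.15 pos [0.5089 0.0147 0.1897] yaw -44.9 grip 0.0517 F 0.0 | shift units [-0.54 -1.69  0.79] turn units 0.01 tilt rotvec deg [ 0.08 -0.07  0.  ]
((464.7243347167969, 127.519287109375), (83.03740692138672, 143.56640625), 88.42230224609375)
```

View pics/c7.png

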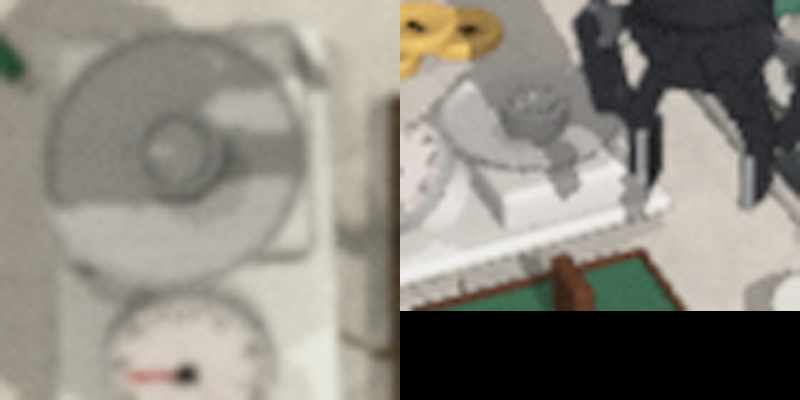

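The big disc sits on the pan at crop (183,160) in the top view, with the pan rim centre at about (176,157). The pointer has turned.

```bash
python3 -c "
from h import *
t=cam('top')
f=lambda u,v,z: ray(t,u*70/400+165,v*70/400+190,z)
print('pan',f(176.5,157.5,.0636),'disc',f(185,158,.070),f(181,157,.077))
# blob of disc side/top: dark-edge based circle detect
im=cv2.cvtColor(t['img'],cv2.COLOR_RGB2GRAY)[190:260,165:235]
im=cv2.resize(im,None,fx=6,fy=6,interpolation=2)
for lo,hi in((32,60),(120,165)):
  c=cv2.HoughCircles(im,cv2.HOUGH_GRADIENT,1.5,200,param1=60,param2=15,minRadius=lo,maxRadius=hi)
  print(c, None if c is None else [ray(t,q[0]/6+165,q[1]/6+190,.072 if lo<100 else .0636).round(4) for q in c[0]])
"
```

```text
pan [0.50696097 0.26940366 0.0636    ] disc [0.50554168 0.26455152 0.07      ] [0.504878   0.26536102 0.077     ]
[[[405.75 248.25  55.85]
  [171.75 353.25  35.6 ]]] [array([0.4663, 0.1724, 0.072 ]), array([0.4234, 0.2741, 0.072 ])]
[[[245.25 195.75 164.1 ]]] [array([0.4927, 0.2431, 0.0636])]
```

>>> {"op": "carry_out", "data": {"xyz": [[-0.6, 0.2, 0], [-0.9, 0.3, 0], [-0.9, 0.3, 0], [-0.8, 0.3, 0], [-0.3, 0.1, 0], [0, 0, 0]], "rotation": [[0, 0, 0], [0, 0, 0], [0, 0, 0], [0, 0, 0], [0, 0, 0], [0, 0, 0]]}}

```text
time_s: 20.05
eef_pos: [0.4278, -0.1493, 0.189]
eef_rot: [[0.707, 0.707, 0.001], [0.707, -0.707, 0.001], [0.001, 0.0, -1.0]]
wrist_force: [-0.5, 0.5, -0.3]
grip_width: 0.052
grip_force: 0.0
```

```bash
python3 -c "
from h import *
t=cam('top'); r,o=tray(t,z0=0);print(r)
for b in o: print(b)
go(.427,.053,.1,-45)
save(t,'raw_t1.png')
im=cv2.cvtColor(t['img'],cv2.COLOR_RGB2GRAY)
print(im[202:234:2,182:222])
"
```

```text
((465.6428527832031, 96.33992004394531), (144.22445678710938, 145.44773864746094), 89.4450912475586)
(np.int32(174), array([275., 217.]), array([0.5111, 0.0599, 0.012 ]))
(np.int32(241), array([277.8, 248. ]), array([0.4258, 0.0549, 0.012 ]))
t 20.10 pos [ 0.4281 -0.1488  0.1889] yaw -45.0 grip 0.0523 F 0.0 | shift units [ 2.84 -2.87  1.78] turn units 0.01 tilt rotvec deg [-0.01 -0.06 -0.  ]
[[174 177 178 176 178 178 180 177 179 178 175 177 177 179 174 176 177 176
  177 176 177 176 176 175 174 172 170 158 148 155 169 198 213 217 208 190
  184 192 198 196]
 [177 175 180 177 178 178 178 176 176 178 173 178 177 174 178 176 174 175
  175 176 175 176 174 175 172 173 174 173 170 160 148 157 185 206 205 197
  186 193 200 191]
 [176 176 178 178 177 177 173 176 174 173 176 174 172 173 174 173 174 175
  170 171 173 175 173 173 170 174 171 172 168 171 163 155 148 167 188 189
  185 190 200 193]
 [177 178 174 173 166 162 163 160 157 163 167 170 168 169 168 166 167 163
  166 171 172 172 174 176 177 175 173 170 177 174 172 168 155 147 162 179
  179 191 200 198]
 [164 154 146 141 134 132 131 139 149
[... 1267 characters left out ...]
 120 117 112
  102 105 123 130]
 [130 130 128 130 127 130 129 130 128 124 122 118 111 103 100  98 100 100
  105 102 106 105 106 108 114 119 125 128 126 125 124 125 124 120 120 114
  102 106 125 126]
 [127 128 128 128 128 125 124 126 127 126 124 128 122 118 114 110 108 104
  106 107 115 119 122 123 128 123 124 126 125 125 126 124 123 128 127 119
  105 108 127 128]
 [127 129 127 129 129 130 128 129 125 125 128 125 126 127 126 123 123 122
  119 125 123 123 123 123 127 122 125 126 124 121 124 130 134 137 132 120
  104 102 121 129]
 [126 127 128 125 129 129 127 127 126 128 130 127 125 125 128 127 127 126
  129 125 128 125 126 128 128 126 130 124 128 124 126 130 129 130 125 115
  100 102 124 131]]
```

The engraved ring puts disc 1 at about (0.5075, 0.269) against the pan at (0.507, 0.2695), so it is well centred. Next is big disc 2.

>>> {"op": "carry_out", "data": {"xyz": [[0.5, -0.5, 0], [0.7, -0.7, 0.1], [0.7, -0.7, 0.4], [0.6, -0.6, 0.6], [0.34, -0.37, 0.4], [0, 0, 0.28], [0, 0, 0]], "rotation": [[0, 0, 0], [0, 0, 0], [0, 0, 0], [0, 0, 0], [0, 0, 0], [0, 0, 0], [0, 0, 0]]}}

```text
time_s: 20.98
eef_pos: [0.4256, 0.0527, 0.0988]
eef_rot: [[0.706, 0.709, -0.003], [0.709, -0.706, -0.0], [-0.002, -0.002, -1.0]]
wrist_force: [0.2, 0.0, 0.7]
grip_width: 0.0523
grip_force: 0.0
```

```bash
python3 -c "
from h import *
go(.427,.053,.0285,-45)"
```

```text
t 20.98 pos [0.4256 0.0527 0.0988] yaw -44.9 grip 0.0523 F 0.0 | shift units [0.03 0.02 1.41] turn units 0.02 tilt rotvec deg [-0.1   0.11  0.  ]
```

>>> {"op": "carry_out", "data": {"xyz": [[0.02, 0.02, 0.4], [0, 0, 0.4], [0, 0, 0.3], [0, 0, 0.2], [0, 0, 0.1], [0, 0, 0]], "rotation": [[0, 0, 0], [0, 0, 0], [0, 0, 0], [0, 0, 0], [0, 0, 0], [0, 0, 0]]}}

```text
time_s: 21.72
eef_pos: [0.4279, 0.0521, 0.0298]
eef_rot: [[0.707, 0.707, -0.0], [0.707, -0.707, 0.0], [-0.0, -0.0, -1.0]]
wrist_force: [0.7, -0.1, 0.1]
grip_width: 0.0521
grip_force: 0.0
```

>>> {"op": "carry_out", "data": {"xyz": [[0, 0, 0], [0, 0, 0], [0, 0, 0], [0, 0, 0]], "rotation": [[0, 0, 0], [0, 0, 0], [0, 0, 0], [0, 0, 0]], "jaw": 36, "force": 40}}

```text
time_s: 22.22
eef_pos: [0.4282, 0.0523, 0.0305]
eef_rot: [[0.707, 0.707, 0.001], [0.707, -0.707, 0.0], [0.0, 0.0, -1.0]]
wrist_force: [-1.5, 0.4, 6.4]
grip_width: 0.042
grip_force: 40.7
```

>>> {"op": "carry_out", "data": {"xyz": [[0, 0, -0.1], [0, 0, -0.4], [0, 0, -0.7], [0, 0, -0.8], [0, 0, -0.7], [0, 0, -0.3], [0, 0, 0]], "rotation": [[0, 0, 0], [0, 0, 0], [0, 0, 0], [0, 0, 0], [0, 0, 0], [0, 0, 0], [0, 0, 0]]}}

```text
time_s: 23.1
eef_pos: [0.4283, 0.0521, 0.1803]
eef_rot: [[0.707, 0.707, 0.002], [0.707, -0.707, -0.0], [0.001, 0.002, -1.0]]
wrist_force: [-0.3, -0.1, -2.9]
grip_width: 0.0419
grip_force: 41.1
```

```bash
python3 -c "
from h import *
go(.508,.268,.155,-45)"
```

```text
t 23.10 pos [0.4283 0.0521 0.1803] yaw -45.0 grip 0.0419 F 41.1 | shift units [ 4.18 -1.93  0.51] turn units 0.0 tilt rotvec deg [ 0.09 -0.08 -0.  ]
```

>>> {"op": "carry_out", "data": {"xyz": [[0.3, -0.1, 0], [0.6, -0.3, 0], [0.8, -0.4, 0], [0.8, -0.4, 0.1], [0.8, -0.4, 0.2], [0.5, -0.2, 0.2], [0.38, -0.13, 0.01], [0, 0, 0], [0, 0, 0]], "rotation": [[0, 0, 0], [0, 0, 0], [0, 0, 0], [0, 0, 0], [0, 0, 0], [0, 0, 0], [0, 0, 0], [0, 0, 0], [0, 0, 0]]}}

```text
time_s: 24.22
eef_pos: [0.5062, 0.268, 0.1526]
eef_rot: [[0.707, 0.708, -0.003], [0.708, -0.707, -0.001], [-0.003, -0.001, -1.0]]
wrist_force: [-0.6, 0.0, -2.5]
grip_width: 0.0417
grip_force: 41.0
```

```bash
python3 -c "
from h import *
go(.509,.2675,.1035,-45)"
```

```text
t 24.23 pos [0.5062 0.268  0.1526] yaw -45.0 grip 0.0417 F 41.0 | shift units [0.04 0.05 0.98] turn units 0.01 tilt rotvec deg [-0.06  0.18 -0.  ]
```

>>> {"op": "carry_out", "data": {"xyz": [[0.02, 0.02, 0.3], [0, 0, 0.3], [0, 0, 0.2], [0, 0, 0.1], [0, 0, 0.05], [0, 0, 0]], "rotation": [[0, 0, 0], [0, 0, 0], [0, 0, 0], [0, 0, 0], [0, 0, 0], [0, 0, 0]]}}

```text
time_s: 24.98
eef_pos: [0.5089, 0.2683, 0.107]
eef_rot: [[0.707, 0.707, 0.0], [0.707, -0.707, 0.0], [0.0, 0.0, -1.0]]
wrist_force: [-0.3, 0.3, -2.3]
grip_width: 0.0413
grip_force: 41.0
```

```bash
python3 -c "
from h import *
go(.509,.2675,.1025,-45);print(sense()['wrist_force'])"
```

```text
t 24.98 pos [0.5089 0.2683 0.107 ] yaw -45.0 grip 0.0413 F 41.0 | shift units [-0.01  0.01  0.09] turn units 0.0 tilt rotvec deg [ 0.01 -0.02  0.  ]
[-0.33980419  0.26640024 -2.28718478]
```

>>> {"op": "carry_out", "data": {"xyz": [[0, 0, 0.04], [0, 0, 0.03], [0, 0, 0.02], [0, 0, 0]], "rotation": [[0, 0, 0], [0, 0, 0], [0, 0, 0], [0, 0, 0]]}}

```text
time_s: 25.48
eef_pos: [0.5088, 0.2682, 0.1024]
eef_rot: [[0.707, 0.707, 0.0], [0.707, -0.707, 0.0], [0.0, 0.0, -1.0]]
wrist_force: [-0.5, 0.2, -0.9]
grip_width: 0.0419
grip_force: 41.1
```

>>> {"op": "carry_out", "data": {"xyz": [[0, 0, 0], [0, 0, 0], [0, 0, -0.1], [0, 0, -0.6], [0, 0, -0.8], [0, 0, -0.3], [-0.8, 0.8, 0], [-0.85, 0.85, 0], [-0.85, 0.85, 0], [-0.85, 0.85, 0]], "rotation": [[0, 0, 0], [0, 0, 0], [0, 0, 0], [0, 0, 0], [0, 0, 0], [0, 0, 0], [0, 0, 0], [0, 0, 0], [0, 0, 0], [0, 0, 0]], "jaw": 52}}

```text
time_s: 26.72
eef_pos: [0.5082, 0.0296, 0.1918]
eef_rot: [[0.707, 0.708, -0.0], [0.708, -0.707, -0.0], [-0.0, -0.0, -1.0]]
wrist_force: [0.4, 0.7, -0.4]
grip_width: 0.052
grip_force: 0.0
```

>>> {"op": "carry_out", "data": {"xyz": [[-0.85, 0.85, 0], [-0.85, 0.85, 0], [0, 0, 0], [0, 0, 0], [0, 0, 0], [0, 0, 0], [0, 0, 0], [0, 0, 0], [0, 0, 0], [0, 0, 0]], "rotation": [[0, 0, 0], [0, 0, 0], [0, 0, -1], [0, 0, -1], [0, 0, -1], [0, 0, -1], [0, 0, -1], [0, 0, -1], [0, 0, -1], [0, 0, -1]], "jaw": 48}}

```text
time_s: 27.98
eef_pos: [0.5083, -0.0887, 0.1915]
eef_rot: [[0.084, 0.996, -0.001], [0.996, -0.084, 0.0], [0.0, -0.001, -1.0]]
wrist_force: [0.2, -0.3, -0.9]
grip_width: 0.0476
grip_force: 0.0
```

>>> {"op": "carry_out", "data": {"xyz": [[0, 0, 0], [0, 0, 0], [0, 0, 0], [0, 0, 0], [0, 0, 0], [0, 0, 0], [0, 0, 0], [0, 0, 0], [0, 0, 0], [0, 0, 0]], "rotation": [[0, 0, -1], [0, 0, -1], [0, 0, -1], [0, 0, -1], [0, 0, -1], [0, 0, -1], [0, 0, -1], [0, 0, -1], [0, 0, -1], [0, 0, -1]]}}

```text
time_s: 29.22
eef_pos: [0.5083, -0.0887, 0.1915]
eef_rot: [[-0.709, 0.705, -0.001], [0.705, 0.709, 0.0], [0.001, -0.001, -1.0]]
wrist_force: [0.1, -0.0, -0.4]
grip_width: 0.0478
grip_force: 0.0
```

```bash
python3 -c "
from h import *
t=cam('top');s=cam('scene'); r,o=tray(t,z0=0);print(r)
for b in o: print(b)
go(.512,.058,.1,45)
crop2(t,s,'c8.png',(165,190,235,260),(205,140,295,210))
"
```

```text
((465.9511413574219, 96.55792999267578), (144.24766540527344, 145.02694702148438), 89.6392593383789)
(np.int32(172), array([274.8, 217.1]), array([0.511 , 0.0603, 0.012 ]))
t 29.32 pos [ 0.5084 -0.0888  0.1916] yaw 45.0 grip 0.0484 F 0.0 | shift units [2.02 2.13 1.83] turn units 0.0 tilt rotvec deg [-0.03 -0.06 -0.  ]
```

View pics/c8.png

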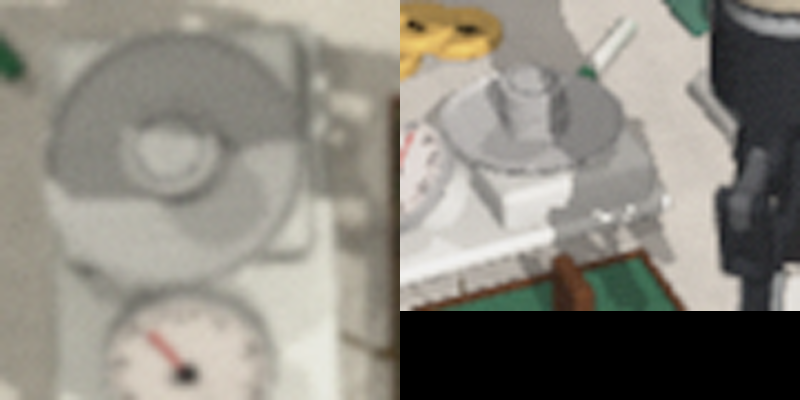

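Both big discs are stacked concentrically on the pan, with the top face near crop (170,150). The small disc is closer to the tray's x rim, so I'll pinch it along world y, with yaw 90.

>>> {"op": "carry_out", "data": {"xyz": [[0, 0, 0], [0, 0, 0], [0, 0, 0], [0, 0, 0], [0, 0, 0], [0, 0, 0], [0, 0, 0], [0, 0, 0], [0, 0, 0], [0, 0, 0]], "rotation": [[0, 0, -1], [0, 0, -1], [0, 0, -1], [0, 0, -1], [0, 0, -1], [0, 0, -1], [0, 0, -1], [0, 0, -1], [0, 0, -1], [0, 0, 0]], "jaw": 46}}

```text
time_s: 30.58
eef_pos: [0.5086, -0.0888, 0.1919]
eef_rot: [[-1.0, 0.002, -0.001], [0.002, 1.0, 0.0], [0.001, 0.0, -1.0]]
wrist_force: [0.2, -0.5, 0.7]
grip_width: 0.0464
grip_force: 0.0
```

>>> {"op": "carry_out", "data": {"xyz": [[-0.07, 0.3, 0], [0, 0.7, 0], [0, 0.8, 0.2], [0, 0.7, 0.5], [0, 0.45, 0.6], [0, 0, 0.5], [0, 0, 0], [0, 0, 0]], "rotation": [[0, 0, 0], [0, 0, 0], [0, 0, 0], [0, 0, 0], [0, 0, 0], [0, 0, 0], [0, 0, 0], [0, 0, 0]]}}

```text
time_s: 31.58
eef_pos: [0.513, 0.0589, 0.1032]
eef_rot: [[-1.0, 0.0, 0.001], [0.0, 1.0, 0.0], [-0.001, 0.0, -1.0]]
wrist_force: [0.3, 0.9, 0.5]
grip_width: 0.0461
grip_force: 0.0
```

```bash
python3 -c "
from h import *
go(.512,.058,.0265,90)
t=cam('top');print(ray(t,170*70/400+165,150*70/400+190,.0912))"
```

```text
t 31.57 pos [0.513  0.0589 0.1032] yaw 90.0 grip 0.0461 F 0.0 | shift units [ 0.02 -0.02  1.53] turn units -0.0 tilt rotvec deg [ 0.01  0.08 -0.  ]
[0.50583068 0.26824529 0.0912    ]
```

>>> {"op": "carry_out", "data": {"xyz": [[0.02, 0, 0.4], [0, 0, 0.4], [0, 0, 0.3], [0, 0, 0.2], [0, 0, 0.15], [0, 0, 0.07], [0, 0, 0]], "rotation": [[0, 0, 0], [0, 0, 0], [0, 0, 0], [0, 0, 0], [0, 0, 0], [0, 0, 0], [0, 0, 0]]}}

```text
time_s: 32.5
eef_pos: [0.5113, 0.0586, 0.0263]
eef_rot: [[-1.0, -0.0, -0.0], [-0.0, 1.0, -0.0], [0.0, -0.0, -1.0]]
wrist_force: [-0.6, -0.3, -0.5]
grip_width: 0.0462
grip_force: 0.0
```

>>> {"op": "carry_out", "data": {"xyz": [[0, 0, 0], [0, 0, 0], [0, 0, 0], [0, 0, 0]], "rotation": [[0, 0, 0], [0, 0, 0], [0, 0, 0], [0, 0, 0]], "jaw": 28, "force": 40}}

```text
time_s: 33.0
eef_pos: [0.5119, 0.0586, 0.0269]
eef_rot: [[-1.0, -0.0, 0.001], [-0.0, 1.0, 0.0], [-0.001, 0.0, -1.0]]
wrist_force: [-1.7, 0.6, 5.1]
grip_width: 0.0338
grip_force: 40.1
```

>>> {"op": "carry_out", "data": {"xyz": [[0, 0, -0.1], [0, 0, -0.4], [0, 0, -0.7], [0, 0, -0.8], [0, 0, -0.7], [0, 0, -0.3], [0, 0, 0]], "rotation": [[0, 0, 0], [0, 0, 0], [0, 0, 0], [0, 0, 0], [0, 0, 0], [0, 0, 0], [0, 0, 0]]}}

```text
time_s: 33.88
eef_pos: [0.5116, 0.0586, 0.1768]
eef_rot: [[-1.0, -0.0, 0.002], [-0.0, 1.0, -0.0], [-0.002, -0.0, -1.0]]
wrist_force: [-0.1, 0.2, -1.4]
grip_width: 0.0337
grip_force: 40.0
```

```bash
python3 -c "
from h import *
go(.508,.2675,.155,90)"
```

```text
t 33.88 pos [0.5116 0.0586 0.1768] yaw 90.0 grip 0.0337 F 40.0 | shift units [0.07 4.18 0.43] turn units 0.0 tilt rotvec deg [-0.01  0.09  0.  ]
```

>>> {"op": "carry_out", "data": {"xyz": [[0, 0.3, 0], [0.03, 0.6, 0], [0.04, 0.8, 0], [0, 0.8, 0], [0, 0.8, 0.1], [0, 0.5, 0.2], [0, 0.35, 0.13], [0, 0, 0], [0, 0, 0]], "rotation": [[0, 0, 0], [0, 0, 0], [0, 0, 0], [0, 0, 0], [0, 0, 0], [0, 0, 0], [0, 0, 0], [0, 0, 0], [0, 0, 0]]}}

```text
time_s: 35.0
eef_pos: [0.5075, 0.2655, 0.1544]
eef_rot: [[-1.0, -0.0, -0.001], [-0.0, 1.0, -0.001], [0.001, -0.001, -1.0]]
wrist_force: [0.4, -0.7, -1.1]
grip_width: 0.0337
grip_force: 40.0
```

```bash
python3 -c "
from h import *
go(.508,.2675,.1135,90)"
```

```text
t 35.00 pos [0.5075 0.2655 0.1544] yaw 90.0 grip 0.0337 F 40.0 | shift units [-0.01  0.04  0.82] turn units 0.0 tilt rotvec deg [-0.05 -0.05 -0.  ]
```

>>> {"op": "carry_out", "data": {"xyz": [[0, 0.03, 0.3], [0, 0, 0.25], [0, 0, 0.15], [0, 0, 0.08], [0, 0, 0.04], [0, 0, 0]], "rotation": [[0, 0, 0], [0, 0, 0], [0, 0, 0], [0, 0, 0], [0, 0, 0], [0, 0, 0]]}}

```text
time_s: 35.75
eef_pos: [0.5079, 0.2677, 0.1139]
eef_rot: [[-1.0, -0.0, 0.0], [-0.0, 1.0, 0.0], [-0.0, 0.0, -1.0]]
wrist_force: [0.0, -0.6, -0.2]
grip_width: 0.0336
grip_force: 40.0
```

```bash
python3 -c "
from h import *
go(.508,.2675,.1125,90);print(sense()['wrist_force'])"
```

```text
t 35.75 pos [0.5079 0.2677 0.1139] yaw 90.0 grip 0.0336 F 40.0 | shift units [-0.   -0.    0.03] turn units 0.0 tilt rotvec deg [0.01 0.02 0.  ]
[ 0.00254664 -0.57024579 -0.2440677 ]
```

>>> {"op": "carry_out", "data": {"xyz": [[0, 0, 0.03], [0, 0, 0]], "rotation": [[0, 0, 0], [0, 0, 0]]}}

```text
time_s: 36.0
eef_pos: [0.5081, 0.2678, 0.1127]
eef_rot: [[-1.0, -0.0, 0.001], [-0.0, 1.0, 0.0], [-0.001, 0.0, -1.0]]
wrist_force: [-0.1, -0.1, 0.6]
grip_width: 0.0338
grip_force: 40.1
```

>>> {"op": "carry_out", "data": {"xyz": [[0, 0, 0], [0, 0, 0], [0, 0, -0.1], [0, 0, -0.5], [0, 0, -0.7], [0, 0, -0.3], [0, -0.8, 0], [0, -1, 0], [0, -1, 0], [0, -1, 0]], "rotation": [[0, 0, 0], [0, 0, 0], [0, 0, 0], [0, 0, 0], [0, 0, 0], [0, 0, 0], [0, 0, 0], [0, 0, 0], [0, 0, 0], [0, 0, 0]], "jaw": 46}}

```text
time_s: 37.25
eef_pos: [0.5073, 0.0762, 0.192]
eef_rot: [[-1.0, -0.001, -0.0], [-0.001, 1.0, -0.0], [0.0, -0.0, -1.0]]
wrist_force: [1.2, 0.0, -0.0]
grip_width: 0.0457
grip_force: 0.0
```

>>> {"op": "carry_out", "data": {"xyz": [[0, -1, 0], [0, -1, 0], [0, -0.8, 0], [0, -0.4, 0], [0, 0, 0], [0, 0, 0], [0, 0, 0], [0, 0, 0], [0, 0, 0], [0, 0, 0]], "rotation": [[0, 0, 0], [0, 0, 0], [0, 0, 0], [0, 0, 0], [0, 0, 0], [0, 0, 0], [0, 0, 0], [0, 0, 0], [0, 0, 0], [0, 0, 0]]}}

```text
time_s: 38.5
eef_pos: [0.5079, -0.0822, 0.1923]
eef_rot: [[-1.0, -0.001, 0.0], [-0.001, 1.0, -0.0], [-0.0, -0.0, -1.0]]
wrist_force: [0.4, -0.3, -0.6]
grip_width: 0.0457
grip_force: 0.0
```

```bash
python3 -c "
from h import *
t=cam('top');s=cam('scene'); r,o=tray(t,z0=0);print(r,o)
go(.508,.2675,.1125,90)
crop2(t,s,'c9.png',(165,190,235,260),(205,140,295,210))
"
```

```text
((465.68487548828125, 96.52606964111328), (144.4632110595703, 144.67039489746094), 89.73110961914062) []
t 38.60 pos [ 0.5079 -0.0823  0.1923] yaw 90.0 grip 0.0457 F 0.0 | shift units [-0.01  7.    1.6 ] turn units 0.01 tilt rotvec deg [-0.  0. -0.]
```

View pics/c9.png

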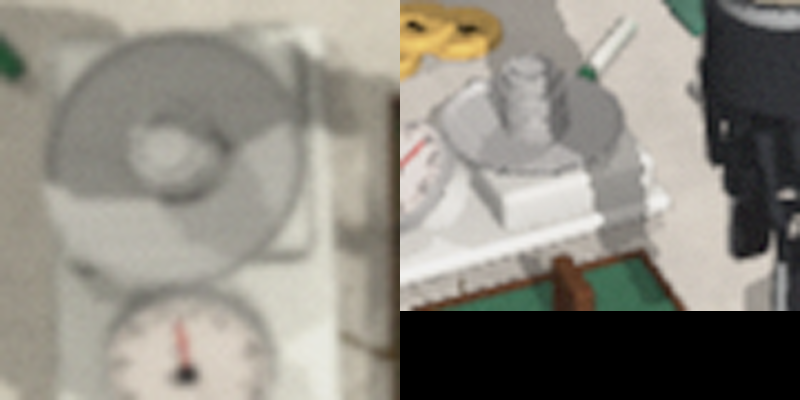

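The three-disc pile is flat and centred on the pan, and the pointer reads about 500 g. I'll let it stand untouched.

>>> {"op": "carry_out", "data": {"xyz": [[0, 0, 0], [0, 0, 0], [0, 0, 0], [0, 0, 0], [0, 0, 0], [0, 0, 0], [0, 0, 0], [0, 0, 0], [0, 0, 0], [0, 0, 0]], "rotation": [[0, 0, 0], [0, 0, 0], [0, 0, 0], [0, 0, 0], [0, 0, 0], [0, 0, 0], [0, 0, 0], [0, 0, 0], [0, 0, 0], [0, 0, 0]]}}

```text
time_s: 39.85
eef_pos: [0.5078, -0.0824, 0.1923]
eef_rot: [[-1.0, -0.0, 0.0], [-0.0, 1.0, -0.0], [-0.0, -0.0, -1.0]]
wrist_force: [-0.2, -0.6, -0.3]
grip_width: 0.0461
grip_force: 0.0
```

>>> {"op": "carry_out", "data": {"xyz": [[0, 0, 0], [0, 0, 0], [0, 0, 0], [0, 0, 0], [0, 0, 0], [0, 0, 0], [0, 0, 0], [0, 0, 0], [0, 0, 0], [0, 0, 0]], "rotation": [[0, 0, 0], [0, 0, 0], [0, 0, 0], [0, 0, 0], [0, 0, 0], [0, 0, 0], [0, 0, 0], [0, 0, 0], [0, 0, 0], [0, 0, 0]]}}

```text
time_s: 41.1
eef_pos: [0.5078, -0.0824, 0.1923]
eef_rot: [[-1.0, -0.0, -0.0], [-0.0, 1.0, 0.0], [0.0, 0.0, -1.0]]
wrist_force: [-0.3, -0.1, -0.2]
grip_width: 0.0461
grip_force: 0.0
```

```bash
python3 -c "
from h import *
t=cam('top')
a=cv2.imread('pics/c9.png')[:,:400,::-1]
b=cv2.resize(t['img'][190:260,165:235],(400,400),interpolation=2)
print(np.abs(a.astype(int)-b).mean(), np.abs(a.astype(int)-b).max())
go(.508,.2675,.1125,90)
m=get_image('top')['img'];np.save('ref.npy',m)
"
```

```text
1.6103583333333333 22
t 41.15 pos [ 0.5078 -0.0824  0.1923] yaw 90.0 grip 0.0461 F 0.0 | shift units [-0.01  7.    1.6 ] turn units 0.0 tilt rotvec deg [-0. -0.  0.]
```

The pile is unchanged after more than 4 s. Now I'll put the weights back, the small one first.

>>> {"op": "carry_out", "data": {"xyz": [[0, 0.5, 0], [0, 1, 0], [0, 1, 0], [0, 1, 0], [0, 1, 0], [0, 1, 0], [0, 0.8, 0], [0, 0.5, 0.2], [0, 0.2, 0.3], [0, 0, 0]], "rotation": [[0, 0, 0], [0, 0, 0], [0, 0, 0], [0, 0, 0], [0, 0, 0], [0, 0, 0], [0, 0, 0], [0, 0, 0], [0, 0, 0], [0, 0, 0]]}}

```text
time_s: 42.45
eef_pos: [0.5062, 0.2671, 0.165]
eef_rot: [[-1.0, -0.001, -0.004], [-0.001, 1.0, -0.002], [0.004, -0.002, -1.0]]
wrist_force: [-0.6, -1.2, 0.1]
grip_width: 0.0459
grip_force: 0.0
```

```bash
python3 -c "
from h import *
go(.508,.2675,.1128,90)
"
```

```text
t 42.45 pos [0.5062 0.2671 0.165 ] yaw 90.1 grip 0.0459 F 0.0 | shift units [-0.04  0.01  1.04] turn units 0.01 tilt rotvec deg [-0.11 -0.23 -0.  ]
```

>>> {"op": "carry_out", "data": {"xyz": [[0, 0.01, 0.3], [0, 0, 0.3], [0, 0, 0.2], [0, 0, 0.15], [0, 0, 0.08], [0, 0, 0]], "rotation": [[0, 0, 0], [0, 0, 0], [0, 0, 0], [0, 0, 0], [0, 0, 0], [0, 0, 0]]}}

```text
time_s: 43.2
eef_pos: [0.5077, 0.2681, 0.1156]
eef_rot: [[-1.0, -0.0, -0.0], [-0.0, 1.0, -0.0], [0.0, -0.0, -1.0]]
wrist_force: [0.3, -0.1, -0.2]
grip_width: 0.0458
grip_force: 0.0
```

>>> {"op": "carry_out", "data": {"xyz": [[0, 0, 0], [0, 0, 0], [0, 0, 0], [0, 0, 0]], "rotation": [[0, 0, 0], [0, 0, 0], [0, 0, 0], [0, 0, 0]], "jaw": 28, "force": 40}}

```text
time_s: 43.7
eef_pos: [0.508, 0.2682, 0.1161]
eef_rot: [[-1.0, -0.0, 0.001], [-0.0, 1.0, 0.0], [-0.001, 0.0, -1.0]]
wrist_force: [0.6, 1.3, -0.2]
grip_width: 0.033
grip_force: 39.7
```

>>> {"op": "carry_out", "data": {"xyz": [[0, 0, -0.1], [0, 0, -0.4], [0, 0, -0.6], [0, 0, -0.3], [0, -0.4, 0], [0, -0.8, 0], [0, -0.9, 0], [0, -0.9, 0], [0, -0.7, 0], [0, -0.4, 0]], "rotation": [[0, 0, 0], [0, 0, 0], [0, 0, 0], [0, 0, 0], [0, 0, 0], [0, 0, 0], [0, 0, 0], [0, 0, 0], [0, 0, 0], [0, 0, 0]]}}

```text
time_s: 44.95
eef_pos: [0.5061, 0.0602, 0.1843]
eef_rot: [[-1.0, 0.002, -0.003], [0.002, 1.0, -0.001], [0.003, -0.001, -1.0]]
wrist_force: [-0.4, 0.8, -0.8]
grip_width: 0.033
grip_force: 39.9
```

```bash
python3 -c "
from h import *
go(.509,.061,.06,90)
"
```

```text
t 44.95 pos [0.5061 0.0602 0.1843] yaw 89.9 grip 0.0330 F 39.9 | shift units [-0.07  0.02  2.49] turn units -0.02 tilt rotvec deg [-0.05 -0.18  0.  ]
```

>>> {"op": "carry_out", "data": {"xyz": [[-0.03, 0, 0.4], [0, 0, 0.7], [0, 0, 0.7], [0, 0, 0.5], [0, 0, 0.3], [0, 0, 0.2], [0, 0, 0.1], [0, 0, 0.06], [0, 0, 0.04], [0, 0, 0]], "rotation": [[0, 0, 0], [0, 0, 0], [0, 0, 0], [0, 0, 0], [0, 0, 0], [0, 0, 0], [0, 0, 0], [0, 0, 0], [0, 0, 0], [0, 0, 0]]}}

```text
time_s: 46.2
eef_pos: [0.5096, 0.0632, 0.0361]
eef_rot: [[-1.0, -0.001, 0.001], [-0.001, 1.0, -0.0], [-0.001, -0.0, -1.0]]
wrist_force: [0.2, 0.6, -1.4]
grip_width: 0.0328
grip_force: 39.9
```

```bash
python3 -c "
from h import *
go(.509,.061,.031,90);print(sense()['wrist_force'])
"
```

```text
t 46.20 pos [0.5096 0.0632 0.0361] yaw 90.0 grip 0.0328 F 39.9 | shift units [ 0.01 -0.04  0.1 ] turn units 0.01 tilt rotvec deg [-0.    0.04  0.  ]
[ 0.159224    0.58036808 -1.3553995 ]
```

Lower it 5 mm more, release, and go back over the pan for the next disc.

>>> {"op": "carry_out", "data": {"xyz": [[0, -0.03, 0.05], [0, 0, 0.04], [0, 0, 0.03], [0, 0, 0]], "rotation": [[0, 0, 0], [0, 0, 0], [0, 0, 0], [0, 0, 0]]}}

```text
time_s: 46.7
eef_pos: [0.5095, 0.0615, 0.0315]
eef_rot: [[-1.0, -0.001, -0.001], [-0.001, 1.0, -0.0], [0.001, -0.0, -1.0]]
wrist_force: [-4.0, -0.6, 11.8]
grip_width: 0.0327
grip_force: 41.3
```

>>> {"op": "carry_out", "data": {"xyz": [[0, 0, 0], [0, 0, 0], [0, 0, -0.2], [0, 0, -0.7], [0, 0, -1], [0, 0, -0.9], [0, 0.4, -0.3], [0, 0.8, 0], [0, 1, 0], [0, 1, 0]], "rotation": [[0, 0, 0], [0, 0, 0], [0, 0, 0], [0, 0, 0], [0, 0, 0], [0, 0, 0], [0, 0, 0], [0, 0, 0], [0, 0, 0], [0, 0, 0]], "jaw": 46}}

```text
time_s: 47.95
eef_pos: [0.5093, 0.2229, 0.1856]
eef_rot: [[-1.0, 0.0, 0.001], [0.0, 1.0, 0.0], [-0.001, 0.0, -1.0]]
wrist_force: [0.4, -0.1, 0.4]
grip_width: 0.0463
grip_force: 0.0
```

>>> {"op": "carry_out", "data": {"xyz": [[0, 0.6, 0], [0, 0.28, 0.2], [0, 0, 0.3], [0, 0, 0.2], [0, 0, 0], [0, 0, 0]], "rotation": [[0, 0, 0], [0, 0, 0], [0, 0, 0], [0, 0, 0], [0, 0, 0], [0, 0, 0]], "jaw": 54}}

```text
time_s: 48.7
eef_pos: [0.5095, 0.2648, 0.1498]
eef_rot: [[-1.0, 0.001, -0.0], [0.001, 1.0, -0.0], [0.0, -0.0, -1.0]]
wrist_force: [0.5, -0.2, 0.1]
grip_width: 0.0539
grip_force: 0.0
```

```bash
python3 -c "
from h import *
go(.508,.2675,.1,90)
t=cam('top'); r,o=tray(t,z0=0);print(r,o)
"
```

```text
t 48.70 pos [0.5095 0.2648 0.1498] yaw 89.9 grip 0.0539 F 0.0 | shift units [0.03 0.05 1.  ] turn units -0.01 tilt rotvec deg [-0.01 -0.    0.  ]
((465.6717529296875, 96.48487091064453), (144.3009490966797, 144.84799194335938), 89.69011688232422) [(np.int32(170), array([274.1, 217.8]), array([0.5092, 0.0625, 0.012 ]))]
```

>>> {"op": "carry_out", "data": {"xyz": [[0.01, 0.05, 0.3], [0, 0, 0.3], [0, 0, 0.2], [0, 0, 0.15], [0, 0, 0.1], [0, 0, 0], [0, 0, 0]], "rotation": [[0, 0, 0], [0, 0, 0], [0, 0, 0], [0, 0, 0], [0, 0, 0], [0, 0, 0], [0, 0, 0]]}}

```text
time_s: 49.62
eef_pos: [0.5091, 0.2683, 0.0977]
eef_rot: [[-1.0, -0.0, 0.001], [-0.0, 1.0, 0.0], [-0.001, 0.0, -1.0]]
wrist_force: [1.3, 0.6, 0.3]
grip_width: 0.054
grip_force: 0.0
```

>>> {"op": "carry_out", "data": {"xyz": [[0, 0, 0], [0, 0, 0], [0, 0, 0], [0, 0, 0]], "rotation": [[0, 0, 0], [0, 0, 0], [0, 0, 0], [0, 0, 0]], "jaw": 36, "force": 40}}

```text
time_s: 50.12
eef_pos: [0.5091, 0.2684, 0.0976]
eef_rot: [[-1.0, -0.0, 0.001], [-0.0, 1.0, 0.001], [-0.001, 0.001, -1.0]]
wrist_force: [0.2, 0.3, 0.7]
grip_width: 0.0423
grip_force: 40.4
```

>>> {"op": "carry_out", "data": {"xyz": [[0, 0, -0.1], [0, 0, -0.4], [0, 0, -0.7], [0, 0, -0.6], [0.3, -0.5, 0], [0.4, -0.8, 0], [0.4, -0.9, 0], [0.3, -0.9, 0], [0.2, -0.7, 0], [0.05, -0.33, 0]], "rotation": [[0, 0, 0], [0, 0, 0], [0, 0, 0], [0, 0, 0], [0, 0, 0], [0, 0, 0], [0, 0, 0], [0, 0, 0], [0, 0, 0], [0, 0, 0]]}}

```text
time_s: 51.38
eef_pos: [0.4255, 0.06, 0.1883]
eef_rot: [[-1.0, 0.001, 0.001], [0.001, 1.0, -0.001], [-0.001, -0.001, -1.0]]
wrist_force: [0.6, 0.9, -1.5]
grip_width: 0.042
grip_force: 41.1
```

```bash
python3 -c "
from h import *
go(.425,.061,.06,90)
"
```

```text
t 51.38 pos [0.4255 0.06   0.1883] yaw 89.9 grip 0.0420 F 41.1 | shift units [0.01 0.02 2.57] turn units -0.02 tilt rotvec deg [-0.03  0.04  0.  ]
```

>>> {"op": "carry_out", "data": {"xyz": [[0, 0.02, 0.4], [0, 0, 0.7], [0, 0, 0.7], [0, 0, 0.6], [0, 0, 0.3], [0, 0, 0.2], [0, 0, 0.1], [0, 0, 0.06], [0, 0, 0.04], [0, 0, 0]], "rotation": [[0, 0, 0], [0, 0, 0], [0, 0, 0], [0, 0, 0], [0, 0, 0], [0, 0, 0], [0, 0, 0], [0, 0, 0], [0, 0, 0], [0, 0, 0]]}}

```text
time_s: 52.62
eef_pos: [0.4265, 0.0626, 0.0326]
eef_rot: [[-1.0, -0.0, 0.0], [-0.0, 1.0, -0.0], [-0.0, -0.0, -1.0]]
wrist_force: [-0.1, -0.1, -1.5]
grip_width: 0.0419
grip_force: 41.1
```

```bash
python3 -c "
from h import *
go(.425,.061,.028,90);print(sense()['wrist_force'])
"
```

```text
t 52.62 pos [0.4265 0.0626 0.0326] yaw 90.0 grip 0.0419 F 41.1 | shift units [ 0.03 -0.03  0.09] turn units 0.0 tilt rotvec deg [-0.    0.03  0.  ]
[-0.14039176 -0.08587736 -1.49875594]
```

>>> {"op": "carry_out", "data": {"xyz": [[0, 0, 0.05], [0, 0, 0.03], [0, 0, 0.01], [0, 0, 0]], "rotation": [[0, 0, 0], [0, 0, 0], [0, 0, 0], [0, 0, 0]]}}

```text
time_s: 53.12
eef_pos: [0.4264, 0.0626, 0.0287]
eef_rot: [[-1.0, -0.0, -0.001], [-0.0, 1.0, -0.0], [0.001, -0.0, -1.0]]
wrist_force: [-2.7, -0.5, 6.8]
grip_width: 0.0422
grip_force: 42.0
```

>>> {"op": "carry_out", "data": {"xyz": [[0, 0, 0], [0, 0, 0], [0, 0, -0.2], [0, 0, -0.7], [0, 0, -1], [0, 0, -0.9], [-0.2, 0.4, -0.3], [-0.3, 0.8, 0], [-0.4, 1, 0], [-0.4, 1, 0]], "rotation": [[0, 0, 0], [0, 0, 0], [0, 0, 0], [0, 0, 0], [0, 0, 0], [0, 0, 0], [0, 0, 0], [0, 0, 0], [0, 0, 0], [0, 0, 0]], "jaw": 52}}

```text
time_s: 54.38
eef_pos: [0.4919, 0.2241, 0.1838]
eef_rot: [[-1.0, 0.0, 0.002], [0.0, 1.0, 0.0], [-0.002, 0.0, -1.0]]
wrist_force: [0.3, -0.2, 0.6]
grip_width: 0.0517
grip_force: 0.0
```

>>> {"op": "carry_out", "data": {"xyz": [[-0.25, 0.6, 0], [-0.1, 0.28, 0.3], [0, 0, 0.4], [0, 0, 0.2], [0, 0, 0], [0, 0, 0]], "rotation": [[0, 0, 0], [0, 0, 0], [0, 0, 0], [0, 0, 0], [0, 0, 0], [0, 0, 0]], "jaw": 54}}

```text
time_s: 55.12
eef_pos: [0.509, 0.2661, 0.1383]
eef_rot: [[-1.0, 0.001, 0.001], [0.001, 1.0, 0.0], [-0.001, 0.0, -1.0]]
wrist_force: [-0.7, 0.0, 1.2]
grip_width: 0.0545
grip_force: 0.0
```

```bash
python3 -c "
from h import *
go(.5085,.268,.083,90)
t=cam('top'); r,o=tray(t,z0=0);print(r,o)
"
```

```text
t 55.12 pos [0.509  0.2661 0.1383] yaw 90.0 grip 0.0545 F 0.0 | shift units [0.01 0.04 1.11] turn units -0.01 tilt rotvec deg [ 0.01  0.04 -0.  ]
((465.7671203613281, 96.47101593017578), (144.7493896484375, 144.86166381835938), 89.78518676757812) [(np.int32(170), array([274. , 217.7]), array([0.5092, 0.0626, 0.012 ])), (np.int32(246), array([274.5, 248.1]), array([0.4258, 0.0636, 0.012 ]))]
```

>>> {"op": "carry_out", "data": {"xyz": [[0.01, 0.04, 0.3], [0, 0, 0.3], [0, 0, 0.2], [0, 0, 0.15], [0, 0, 0.1], [0, 0, 0.04], [0, 0, 0]], "rotation": [[0, 0, 0], [0, 0, 0], [0, 0, 0], [0, 0, 0], [0, 0, 0], [0, 0, 0], [0, 0, 0]]}}

```text
time_s: 56.05
eef_pos: [0.5084, 0.2687, 0.0835]
eef_rot: [[-1.0, -0.0, 0.0], [-0.0, 1.0, 0.0], [-0.0, 0.0, -1.0]]
wrist_force: [0.3, 0.1, -0.2]
grip_width: 0.0538
grip_force: 0.0
```

>>> {"op": "carry_out", "data": {"xyz": [[0, 0, 0], [0, 0, 0], [0, 0, 0], [0, 0, 0]], "rotation": [[0, 0, 0], [0, 0, 0], [0, 0, 0], [0, 0, 0]], "jaw": 36, "force": 40}}

```text
time_s: 56.55
eef_pos: [0.5085, 0.2686, 0.0836]
eef_rot: [[-1.0, -0.0, 0.001], [-0.0, 1.0, 0.0], [-0.001, 0.0, -1.0]]
wrist_force: [1.4, -1.4, -0.0]
grip_width: 0.0421
grip_force: 40.4
```

>>> {"op": "carry_out", "data": {"xyz": [[0, 0, -0.1], [0, 0, -0.4], [0, 0, -0.7], [0, 0, -0.6], [0, -0.3, 0], [0, -0.6, 0], [0, -0.7, 0], [0, -0.7, 0], [0, -0.35, 0], [0, -0.17, 0]], "rotation": [[0, 0, 0], [0, 0, 0], [0, 0, 0], [0, 0, 0], [0, 0, 0], [0, 0, 0], [0, 0, 0], [0, 0, 0], [0, 0, 0], [0, 0, 0]]}}

```text
time_s: 57.8
eef_pos: [0.5076, 0.1266, 0.1725]
eef_rot: [[-1.0, 0.001, -0.001], [0.001, 1.0, 0.0], [0.001, 0.0, -1.0]]
wrist_force: [0.1, 0.4, -2.6]
grip_width: 0.0422
grip_force: 41.0
```

```bash
python3 -c "
from h import *
go(.509,.127,.06,90)
"
```

```text
t 57.80 pos [0.5076 0.1266 0.1725] yaw 89.9 grip 0.0422 F 41.0 | shift units [-0.03  0.01  2.25] turn units -0.01 tilt rotvec deg [ 0.01 -0.08  0.  ]
```

>>> {"op": "carry_out", "data": {"xyz": [[-0.02, 0, 0.4], [0, 0, 0.7], [0, 0, 0.7], [0, 0, 0.4], [0, 0, 0.25], [0, 0, 0.15], [0, 0, 0.1], [0, 0, 0.06], [0, 0, 0.04], [0, 0, 0]], "rotation": [[0, 0, 0], [0, 0, 0], [0, 0, 0], [0, 0, 0], [0, 0, 0], [0, 0, 0], [0, 0, 0], [0, 0, 0], [0, 0, 0], [0, 0, 0]]}}

```text
time_s: 59.05
eef_pos: [0.5094, 0.1276, 0.0335]
eef_rot: [[-1.0, -0.0, 0.0], [-0.0, 1.0, 0.0], [-0.0, 0.0, -1.0]]
wrist_force: [-0.3, 0.2, -2.2]
grip_width: 0.0419
grip_force: 41.1
```

```bash
python3 -c "
from h import *
go(.509,.127,.028,90);print(sense()['wrist_force'])
"
```

```text
t 59.05 pos [0.5094 0.1276 0.0335] yaw 90.0 grip 0.0419 F 41.1 | shift units [ 0.01 -0.01  0.11] turn units 0.0 tilt rotvec deg [0.   0.02 0.  ]
[-0.32414278  0.17197566 -2.16123668]
```

>>> {"op": "carry_out", "data": {"xyz": [[0, 0, 0.05], [0, 0, 0.04], [0, 0, 0.01], [0, 0, 0]], "rotation": [[0, 0, 0], [0, 0, 0], [0, 0, 0], [0, 0, 0]]}}

```text
time_s: 59.55
eef_pos: [0.5094, 0.1276, 0.0288]
eef_rot: [[-1.0, -0.0, -0.0], [-0.0, 1.0, -0.0], [0.0, -0.0, -1.0]]
wrist_force: [-2.6, -0.2, 3.5]
grip_width: 0.0418
grip_force: 41.5
```

>>> {"op": "carry_out", "data": {"xyz": [[0, 0, 0], [0, 0, 0], [0, 0, -0.2], [0, 0, -0.7], [0, 0, -1], [0, 0, -0.9], [0, -0.6, -0.3], [0, -1, 0], [0, -1, 0], [0, -1, 0]], "rotation": [[0, 0, 0], [0, 0, 0], [0, 0, 0], [0, 0, 0], [0, 0, 0], [0, 0, 0], [0, 0, 0], [0, 0, 0], [0, 0, 0], [0, 0, 0]], "jaw": 52}}

```text
time_s: 60.8
eef_pos: [0.5094, -0.0538, 0.1843]
eef_rot: [[-1.0, -0.001, 0.002], [-0.001, 1.0, -0.0], [-0.002, -0.0, -1.0]]
wrist_force: [1.4, -0.5, 0.5]
grip_width: 0.0519
grip_force: 0.0
```

>>> {"op": "carry_out", "data": {"xyz": [[0, -0.5, 0], [0, 0, 0], [0, 0, 0], [0, 0, 0], [0, 0, 0], [0, 0, 0], [0, 0, 0], [0, 0, 0], [0, 0, 0], [0, 0, 0]], "rotation": [[0, 0, 0], [0, 0, 1], [0, 0, 1], [0, 0, 1], [0, 0, 1], [0, 0, 1], [0, 0, 1], [0, 0, 1], [0, 0, 1], [0, 0, 1]], "jaw": 50}}

```text
time_s: 62.05
eef_pos: [0.5095, -0.0774, 0.184]
eef_rot: [[-0.705, 0.709, 0.001], [0.709, 0.705, -0.0], [-0.001, 0.0, -1.0]]
wrist_force: [-0.1, 0.7, -0.1]
grip_width: 0.0497
grip_force: 0.0
```

>>> {"op": "carry_out", "data": {"xyz": [[0, 0, 0], [0, 0, 0], [0, 0, 0], [0, 0, 0], [0, 0, 0], [0, 0, 0], [0, 0, 0], [0, 0, 0], [0, 0, 0], [0, 0, 0]], "rotation": [[0, 0, 1], [0, 0, 1], [0, 0, 1], [0, 0, 1], [0, 0, 1], [0, 0, 1], [0, 0, 1], [0, 0, 1], [0, 0, 1], [0, 0, 0]]}}

```text
time_s: 63.3
eef_pos: [0.5095, -0.0774, 0.1839]
eef_rot: [[-0.001, 1.0, 0.001], [1.0, 0.001, -0.0], [-0.0, 0.001, -1.0]]
wrist_force: [-0.5, 0.4, -0.6]
grip_width: 0.05
grip_force: 0.0
```

```bash
python3 -c "
from h import *
t=cam('top'); r,o=tray(t,z0=0);print(r)
for b in o: print(b)
go(.4667,.0947,.0535,0)
"
```

```text
((465.82623291015625, 96.60155487060547), (144.2234344482422, 144.66275024414062), 89.6902084350586)
(np.int32(240), array([250. , 217.9]), array([0.5106, 0.1285, 0.012 ]))
(np.int32(169), array([274.1, 217.7]), array([0.5095, 0.0624, 0.012 ]))
(np.int32(244), array([274.7, 248. ]), array([0.4258, 0.0633, 0.012 ]))
t 63.35 pos [ 0.5094 -0.0774  0.1838] yaw 0.1 grip 0.0499 F 0.0 | shift units [ 3.44 -0.85  2.6 ] turn units 0.02 tilt rotvec deg [ 0.04  0.01 -0.  ]
```

All three weights are back in the tray, and the tray has not moved. Next I'll grip the handle.

>>> {"op": "carry_out", "data": {"xyz": [[0.5, -0.15, 0], [0.9, -0.2, 0], [0.9, -0.2, 0], [0.7, -0.2, 0.1], [0.44, -0.1, 0.3], [0, 0, 0.5], [0, 0, 0.4], [0, 0, 0], [0, 0, 0]], "rotation": [[0, 0, 0], [0, 0, 0], [0, 0, 0], [0, 0, 0], [0, 0, 0], [0, 0, 0], [0, 0, 0], [0, 0, 0], [0, 0, 0]]}}

```text
time_s: 64.47
eef_pos: [0.4674, 0.0946, 0.1192]
eef_rot: [[-0.001, 1.0, 0.001], [1.0, 0.001, 0.0], [0.0, 0.001, -1.0]]
wrist_force: [0.2, -1.0, -0.6]
grip_width: 0.0499
grip_force: 0.0
```

```bash
python3 -c "
from h import *
go(.4667,.0947,.053,0)
"
```

```text
t 64.47 pos [0.4674 0.0946 0.1192] yaw 0.0 grip 0.0499 F 0.0 | shift units [ 0.   -0.02  1.32] turn units 0.01 tilt rotvec deg [ 0.08 -0.    0.  ]
```

>>> {"op": "carry_out", "data": {"xyz": [[0, -0.02, 0.4], [0, 0, 0.4], [0, 0, 0.3], [0, 0, 0.15], [0, 0, 0.07], [0, 0, 0]], "rotation": [[0, 0, 0], [0, 0, 0], [0, 0, 0], [0, 0, 0], [0, 0, 0], [0, 0, 0]]}}

```text
time_s: 65.22
eef_pos: [0.4661, 0.0946, 0.0525]
eef_rot: [[-0.0, 1.0, 0.0], [1.0, 0.0, 0.0], [0.0, 0.0, -1.0]]
wrist_force: [-0.1, -0.6, 0.2]
grip_width: 0.0499
grip_force: 0.0
```

>>> {"op": "carry_out", "data": {"xyz": [[0, 0, 0], [0, 0, 0], [0, 0, 0], [0, 0, 0], [0, 0, 0], [0, 0, 0]], "rotation": [[0, 0, 0], [0, 0, 0], [0, 0, 0], [0, 0, 0], [0, 0, 0], [0, 0, 0]], "jaw": 8, "force": 100}}

```text
time_s: 65.97
eef_pos: [0.4665, 0.0947, 0.053]
eef_rot: [[-0.0, 1.0, 0.001], [1.0, 0.0, 0.0], [0.0, 0.001, -1.0]]
wrist_force: [0.6, 0.0, 6.5]
grip_width: 0.0131
grip_force: 98.3
```

>>> {"op": "carry_out", "data": {"xyz": [[0, 0, -0.1], [0, 0, -0.2], [0, 0, -0.3], [0, 0, -0.3], [0, 0, -0.2], [0, 0, -0.1], [0, 0, 0], [0, 0, 0]], "rotation": [[0, 0, 0], [0, 0, 0], [0, 0, 0], [0, 0, 0], [0, 0, 0], [0, 0, 0], [0, 0, 0], [0, 0, 0]]}}

```text
time_s: 66.97
eef_pos: [0.4652, 0.0945, 0.1118]
eef_rot: [[-0.0, 1.0, -0.001], [1.0, 0.0, -0.0], [-0.0, -0.001, -1.0]]
wrist_force: [0.1, 0.6, -8.4]
grip_width: 0.0127
grip_force: 97.9
```

```bash
python3 -c "
from h import *
t=cam('top'); s=cam('scene')
# mat centre: dark low-saturation area in the mat region (mat bare now)
for d,box in((t,(335,185,425,265)),(s,(250,260,375,350))):
    g=cv2.cvtColor(d['img'],cv2.COLOR_RGB2GRAY); m=np.zeros_like(g); b=box
    m[b[1]:b[3],b[0]:b[2]]=(g[b[1]:b[3],b[0]:b[2]]<75)
    m=cv2.morphologyEx(m,cv2.MORPH_OPEN,np.ones((3,3)));m=cv2.morphologyEx(m,cv2.MORPH_CLOSE,np.ones((9,9)))
    c=max(cv2.findContours(m,cv2.RETR_EXTERNAL,cv2.CHAIN_APPROX_NONE)[0],key=cv2.contourArea)
    W=np.array([ray(d,u,v,.003)[:2] for u,v in c.reshape(-1,2)])*1000
    print(cv2.minAreaRect(W.astype(np.float32)))
go(.486,-.233,.116,-3)
r,o=tray(t,z0=.06);print(r,o)
"
```

```text
((486.44122314453125, -231.9519805908203), (170.25025939941406, 171.37367248535156), 86.78973388671875)
((482.0926513671875, -234.8292236328125), (173.69261169433594, 163.2716064453125), 87.03873443603516)
t 67.08 pos [0.4652 0.0946 0.1116] yaw 0.0 grip 0.0129 F 97.9 | shift units [-6.55  0.41 -0.09] turn units 0.6 tilt rotvec deg [-0.09  0.    0.  ]
((442.18212890625, 129.0634002685547), (39.1917839050293, 49.926734924316406), 89.01404571533203) []
```

>>> {"op": "carry_out", "data": {"xyz": [[-0.2, 0, 0], [-0.4, 0, 0], [-0.6, 0, 0], [-0.8, 0, 0], [-0.8, 0, 0], [-0.8, 0.05, 0], [-0.8, 0.1, 0], [-0.7, 0.1, 0], [-0.5, 0.1, 0], [-0.4, 0.06, 0]], "rotation": [[0, 0, 0], [0, 0, 0], [0, 0, 0], [0, 0, 0], [0, 0, 0], [0, 0, 0], [0, 0, 0], [0, 0, 0], [0, 0, 0], [0, 0, 0]]}}

```text
time_s: 68.32
eef_pos: [0.4861, -0.2071, 0.1121]
eef_rot: [[0.001, 1.0, -0.0], [1.0, -0.001, -0.0], [-0.0, -0.0, -1.0]]
wrist_force: [0.4, 0.2, -8.2]
grip_width: 0.0126
grip_force: 97.9
```

>>> {"op": "carry_out", "data": {"xyz": [[-0.3, 0, 0], [-0.2, 0, 0], [0, 0, 0], [0, 0, 0], [0, 0, 0]], "rotation": [[0, 0, 0], [0, 0, 0.2], [0, 0, 0.3], [0, 0, 0.1], [0, 0, 0]]}}

```text
time_s: 68.95
eef_pos: [0.4862, -0.2296, 0.1122]
eef_rot: [[0.051, 0.999, -0.0], [0.999, -0.051, 0.001], [0.0, -0.0, -1.0]]
wrist_force: [-0.1, -0.8, -8.4]
grip_width: 0.0127
grip_force: 97.9
```

```bash
python3 -c "
from h import *
go(.486,-.233,.056,-3)
"
```

```text
t 68.95 pos [ 0.4862 -0.2296  0.1122] yaw -2.9 grip 0.0127 F 97.9 | shift units [-0.07 -0.    1.12] turn units 0.01 tilt rotvec deg [-0.03 -0.03 -0.  ]
```

>>> {"op": "carry_out", "data": {"xyz": [[-0.05, 0, 0.2], [0, 0, 0.3], [0, 0, 0.25], [0, 0, 0.15], [0, 0, 0.08], [0, 0, 0.05], [0, 0, 0.04], [0, 0, 0.03], [0, 0, 0]], "rotation": [[0, 0, 0], [0, 0, 0], [0, 0, 0], [0, 0, 0], [0, 0, 0], [0, 0, 0], [0, 0, 0], [0, 0, 0], [0, 0, 0]]}}

```text
time_s: 70.08
eef_pos: [0.4863, -0.2329, 0.0574]
eef_rot: [[0.052, 0.999, 0.0], [0.999, -0.052, -0.0], [-0.0, 0.0, -1.0]]
wrist_force: [-0.4, 0.8, -7.2]
grip_width: 0.0131
grip_force: 97.9
```

```bash
python3 -c "
from h import *
go(.486,-.233,.056,-3);print(sense()['wrist_force'])
"
```

```text
t 70.08 pos [ 0.4863 -0.2329  0.0574] yaw -3.0 grip 0.0131 F 97.9 | shift units [-0.   -0.01  0.03] turn units 0.0 tilt rotvec deg [ 0.01  0.01 -0.  ]
[-0.3580693   0.7671314  -7.23372131]
```

>>> {"op": "carry_out", "data": {"xyz": [[0, 0, 0.02], [0, 0, 0.02], [0, 0, 0], [0, 0, 0]], "rotation": [[0, 0, 0], [0, 0, 0], [0, 0, 0], [0, 0, 0]]}}

```text
time_s: 70.58
eef_pos: [0.4866, -0.2332, 0.056]
eef_rot: [[0.052, 0.999, 0.001], [0.999, -0.052, -0.001], [-0.001, 0.001, -1.0]]
wrist_force: [-0.9, 0.3, -0.4]
grip_width: 0.0128
grip_force: 99.1
```

>>> {"op": "carry_out", "data": {"xyz": [[0, 0, 0], [0, 0, 0], [0, 0, 0], [0, 0, -0.2], [0, 0, -0.6], [0, 0, -0.9], [0, 0, -0.9], [0, 0, -0.5], [0, 0, 0]], "rotation": [[0, 0, 0], [0, 0, 0], [0, 0, 0], [0, 0, 0], [0, 0, 0], [0, 0, 0], [0, 0, 0], [0, 0, 0], [0, 0, 0]], "jaw": 50}}

```text
time_s: 71.7
eef_pos: [0.4881, -0.2341, 0.214]
eef_rot: [[0.052, 0.999, 0.006], [0.999, -0.052, -0.004], [-0.004, 0.006, -1.0]]
wrist_force: [-0.2, -0.9, 0.2]
grip_width: 0.0497
grip_force: 0.0
```

>>> {"op": "carry_out", "data": {"xyz": [[0.6, 0, 0], [1, 0, 0], [1, 0, 0], [1, 0, 0], [0.7, 0, 0], [0, 0, 0], [0, 0, 0]], "rotation": [[0, 0, 0], [0, 0, 0], [0, 0, 0], [0, 0, 0], [0, 0, 0], [0, 0, 0], [0, 0, 0]]}}

```text
time_s: 72.58
eef_pos: [0.4968, -0.0185, 0.2092]
eef_rot: [[0.052, 0.999, -0.002], [0.999, -0.052, -0.0], [-0.0, -0.002, -1.0]]
wrist_force: [0.7, -0.6, 0.3]
grip_width: 0.0502
grip_force: 0.0
```

```bash
python3 -c "
from h import *
t=cam('top'); r,o=tray(t,z0=0.003);print(r)
for b in o: print(b)
go(.486,-.233,.2,-3)
"
```

```text
((485.43804931640625, -231.65170288085938), (144.23313903808594, 144.9177703857422), 86.54676818847656)
(np.int32(231), array([371. , 206.9]), array([ 0.5316, -0.2053,  0.015 ]))
(np.int32(159), array([393.5, 207.7]), array([ 0.5278, -0.2671,  0.015 ]))
(np.int32(234), array([394.2, 238. ]), array([ 0.4438, -0.2632,  0.015 ]))
t 72.62 pos [ 0.497  -0.0189  0.2094] yaw -3.0 grip 0.0500 F 0.0 | shift units [-4.29  0.01  0.19] turn units -0.0 tilt rotvec deg [-0.08  0.02 -0.  ]
```

The tray stands within about 1 mm of the mat's centre, square to it, with all three weights in it, so I'll hand the job in.

```bash
python3 -c "
from h import *
print(sign_off())
"
```

```text
the job is handed in; nothing more can be done
None
```

I handed the job in at about 73 s: the pile of three weights (two large, one small) stood untouched for over 4 s and read about 500 g, and all three are back in the tray, which stands released within about 2 mm of the mat's centre; no verdict came back.

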